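# Load the watch-cleaning carrier

## Task

Get the cleaning carrier ready for its run: swing the keeper bar clear, press every parts basket on the bench down past the spring catches, one on top of another, and make the stack up to five with the solid black spacers, so that nothing rattles. Lay any spacer left over flat on the narrow aluminium rail, swing the keeper back across the mouth to its stop, and leave everything else on the bench where it is.

Things in the scene. Friction and masses are not known exactly. Their poses are not given: they have to be found in the camera images.
- carrier: fixed basket carrier on its stand: base 110 (x) x 140 (y) x 12 mm; four upright 8 mm steel rods, round-topped, 128 mm high, at x +-15.8, y +-22.5 mm guide a 44 mm round stack with 1.5 mm play. Open to full height towards its +x and -x (gap 37 mm wide, so fingers holding a basket across x can go down with it); cheek plates close +y and -y. Origin: on the bench on the stack's axis, z up
- mouth (a point): point on the carrier's stack axis, level with the flat underside of the catches, 104 mm above the bench; axes as the carrier's. A basket or spacer set in from above comes to rest on the catch ramps, its underside 113 mm above the bench; pushed down until its top is below 104 mm it is caught. The push needs up to about 10 N
- catchL (a joint): spring catch at the carrier's +y, metres pushed back: 0 = out (nose juts 4 mm over the stack's rim), at least 0.004 while something passes, then it snaps back to 0 over its top. Flat underneath at 104 mm above the bench, ramped on top up to 116 mm; its dark housing reaches 46.5 mm from the axis and 122 mm high
- catchR (a joint): the same spring catch at the carrier's -y
- follower (a joint): spring follower under the stack (aluminium disc, 40 mm), metres pushed down: 0 empty, about 0.015 with one basket or spacer caught, 0.031 with two, 0.047 with three, 0.063 with four, 0.079 with five (full); end stop 0.084. It pushes up with 3.3 N empty and 7 N when full
- keeper (a joint): flat steel bar 16 mm wide, 6 mm thick, ending 112 mm from its pivot, top face 138 mm above the bench, that turns on the pivot post at the carrier's (0, +58 mm). 0 = straight across the mouth towards the carrier's -y, against an upright stop pin (closed); grows anticlockwise seen from above (free end towards the carrier's +x) up to 2.2 rad. It stays where it is left (0.03 N m)
- keeper_knob (a point): centre of the keeper's upright black knob, 14 mm diameter, 20 mm high, standing on the bar near its free end, 96 mm from the pivot; this point is 10 mm above the bar's top face, 148 mm above the bench
- basket1: closed parts basket: steel drum 44 mm diameter, 16 mm high, slotted wall, woven lid; about 45 g; three to five of the five are present. Origin: centre of its underside; z its axis. Either way up will do
- basket2: closed parts basket: steel drum 44 mm diameter, 16 mm high, slotted wall, woven lid; about 45 g; three to five of the five are present. Origin: centre of its underside; z its axis. Either way up will do
- basket3: closed parts basket: steel drum 44 mm diameter, 16 mm high, slotted wall, woven lid; about 45 g; three to five of the five are present. Origin: centre of its underside; z its axis. Either way up will do
- basket4: closed parts basket: steel drum 44 mm diameter, 16 mm high, slotted wall, woven lid; about 45 g; three to five of the five are present. Origin: centre of its underside; z its axis. Either way up will do
- basket5: closed parts basket: steel drum 44 mm diameter, 16 mm high, slotted wall, woven lid; about 45 g; three to five of the five are present. Origin: centre of its underside; z its axis. Either way up will do
- spacer1: spacer: solid smooth black plastic puck 44 mm diameter, 16 mm high, about 34 g, always present. Origin: centre of its underside; z its axis. Either way up will do
- spacer2: spacer: solid smooth black plastic puck 44 mm diameter, 16 mm high, about 34 g, always present. Origin: centre of its underside; z its axis. Either way up will do
- rail: spacer rail: narrow raised aluminium bar 28 mm wide (x), 150 mm long (y), flat top 40 mm above the bench, on two feet (fixed). Origin: on the bench below its middle; z up
- movement: bystander: watch movement in a round steel holder, 34 mm diameter, 14 mm high. Origin: underside
- loupe: bystander: black eye loupe, 38 mm diameter, 30 mm high. Origin: underside
- watch: bystander: steel wristwatch lying flat, case 40 mm diameter and 11 mm high, bracelet out to 89 mm either way along its y. Origin: underside
- driver: bystander: watchmaker's screwdriver, 105 mm long, lying along its x. Origin: underside
- tweezers: bystander: steel tweezers, 115 mm long along x, 9 mm wide, 5 mm high. Origin: underside
- oil: bystander: amber oil bottle, 26 mm diameter, 45 mm high. Origin: underside
- crystal_cup: bystander: white cup with a watch crystal, 52 mm diameter, 12 mm high. Origin: underside
There are look-alikes about, which are no part of the job. Leave any orange look-alike of the basket2 alone.

How it is judged:
On the way, in this order (a step that is already met when the one before it is completed fails the run):
1. the keeper is swung clear of the mouth (value of joint keeper above 0.5 rad), for 0.1 s.
2. every basket is in the carrier and the stack is five deep, held down by the catches, with the fingers off (horizontal distance between each of basket1, basket2, basket3, basket4, basket5 and mouth below 0.006 m and z of each of basket1, basket2, basket3, basket4, basket5 in the frame of mouth below 0.003 m and angle between the z axis of each of basket1, basket2, basket3, basket4, basket5 and the z axis of carrier, either way round below 0.1 rad and value of joint follower above 0.0775 m and contact force between the fingers and anything else below 0.5 N), for 0.3 s.
At the end, for the whole second after the job is handed in: every basket present is in the carrier below the catches (level, within 6 mm of its axis), five in the stack (follower down over 77.5 mm), each spacer in that stack or flat on the rail (centre within 12 mm of its centre line), keeper within 0.08 rad of its stop, all at rest (horizontal distance between each of basket1, basket2, basket3, basket4, basket5 and mouth below 0.006 m and z of each of basket1, basket2, basket3, basket4, basket5 in the frame of mouth below 0.003 m and angle between the z axis of each of basket1, basket2, basket3, basket4, basket5 and the z axis of carrier, either way round below 0.1 rad and value of joint follower between 0.0775 and 0.0825 m and value of joint keeper below 0.08 rad and velocity of joint keeper below 0.05 rad/s and ((horizontal distance between spacer1 and mouth below 0.006 m and z of spacer1 in the frame of mouth below 0.003 m and angle between the z axis of spacer1 and the z axis of carrier, either way round below 0.1 rad) or (x of spacer1 in the frame of rail between -0.012 and 0.012 m and y of spacer1 in the frame of rail between -0.075 and 0.075 m and height (world z) of spacer1 between 0.036 and 0.06 m and angle between the z axis of spacer1 and the z axis of rail, either way round below 0.08 rad and linear speed of spacer1 below 0.02 m/s)) and ((horizontal distance between spacer2 and mouth below 0.006 m and z of spacer2 in the frame of mouth below 0.003 m and angle between the z axis of spacer2 and the z axis of carrier, either way round below 0.1 rad) or (x of spacer2 in the frame of rail between -0.012 and 0.012 m and y of spacer2 in the frame of rail between -0.075 and 0.075 m and height (world z) of spacer2 between 0.036 and 0.06 m and angle between the z axis of spacer2 and the z axis of rail, either way round below 0.08 rad and linear speed of spacer2 below 0.02 m/s)) and linear speed of each of basket1, basket2, basket3, basket4, basket5 below 0.02 m/s); the robot touches nothing.
It fails at once if a bystander (movement, loupe, watch, screwdriver, tweezers, oil bottle or crystal cup) is moved by more than 4 cm (distance of any of movement, loupe, watch, driver, tweezers, oil, crystal_cup from where it was at the start of the episode above 0.04 m).
Of basket1, basket2, basket3, basket4, basket5 only 3 to 5 are there at a start; the rules pass over those that are not, and their reading is None.
At some moment in a run one of basket1, basket2, basket3, basket4, basket5, spacer1, spacer2 may be knocked a few centimetres aside while the robot is not near it.
Once in a run the grip may slacken for a moment while it holds something.
It also fails if it takes over 210 s, if anything falls off the work surface, if the arm or the gripper's body presses on something with over 40 N, if the wrist force passes 120 N, or if a joint passes its speed limit or range.

## Robot

A 6-joint arm with a two-finger parallel gripper is mounted at the origin on the work surface. World frame = base frame: x ahead of the robot, y to its left, z up, the work surface at z = 0. Lengths are in m, angles in rad, forces in N, time in s.
With the tool pointing down it reaches from about 0.4 to 0.825 m from the base axis. Payload 7 kg.
Tool frame: the origin (TCP) lies at the very end of the fingers, on their centre line; the grasp point (between the pads) lies 19 mm behind it; z points along the fingers, y is the direction in which the jaws open and shut (so a half turn about z gives the same grasp; the last joint's range is limited). The gripper opens to 88 mm and grips with 3 to 60 N. Pads are 19 mm wide; open, the fingers measure 130 mm over their backs; the gripper's body (78 mm by 193 mm) begins 47 mm behind the grasp point.
Start: joints at [-0.85, 0.359, 0.012, 0, -1.224, -0.288], TCP at [0.283, -0.613, 0.227] pointing down, gripper open.
Joint ranges: [-3.07, 3.07], [-1.43, 2.12], [-1.02, 1.25], [-3.03, 1.67], [-3.05, -0], [-3.03, 3.03]. Speed limits (rad/s): [2.39, 2.39, 3.01, 3.14, 3.14, 3.14].

## Interface

Orientations are given as [roll, pitch, yaw] about the fixed x, y, z axes, in that order (R = Rz(yaw) Ry(pitch) Rx(roll)).
In Python, from station import arm gives the robot as it stands.
- The arm moves only by the shell command python3 -m inch 'ROWS' [FORCE]. ROWS is text: rows parted by semicolons, each of 7 numbers parted by spaces: the closure, from 0 (fully open) to 1 (shut), then the shift along the tool's x, y, z each as a share of 300 mm, from -1 to 1, then the turn, a rotation vector about the tool's x, y, z each as a share of 60 degrees, from -1 to 1. In form: grip tx ty tz rx ry rz; .... A call has 1 to 12 rows; each row is the pose to reach, as a shift and turn from the pose commanded when the call began, along the tool's axes at that moment; what a row does not reach only later rows make up. A row lasts 1/10 s, in which the tool goes at most 50 mm and 8.59 degrees, less where a joint would pass 70% of its speed; a pose out of reach is approached as far as the arm can. A call with a number of a shift or a turn outside -1 to 1 is refused whole. A call with a gripper value outside its range is refused whole. The fingers move at their own pace and stop on an object; FORCE is the grip in N (left out, the last holds). Time passes only in rows, so rows that repeat a pose let the fingers close. It gives the time, the measured TCP pose, the force and the opening at its end, in the units of the state.
- arm.get_state(): the state, without advancing time (a new reading comes with each control period).
- arm.grab_frame(name): name is "scene" or "top" or "wrist"; returns a dict with "img" (480x640x3 uint8, red, green, blue), "range_z" (480x640 float32, m along the optical axis (not along the pixel's ray), 0 where there is no reading), "fx", "fy", "cx", "cy" (pixels), "extrinsics" (4x4, takes a point from world to camera coordinates); the wrist camera has in their place "tool_from_camera" (4x4, takes a point from camera to tool coordinates, whose origin is the TCP and whose axes are the flange's). Camera axes: x right, y up, looking along -z (the intrinsics and any distortion apply to the point x, -y, -z); pixel columns grow to the right and rows downward; lengths in m; the calibration is good to about 2 mm. A picture is of the moment at which its call begins: read the wrist's pose just before it.
- arm.job_done(): hands the job in, once; it reports no verdict.
The state is a dict: "t": time; "q": joint angles; "qd": joint speeds; "joint_efforts": joint torques, N m; "eef_pos": TCP position; "ee_rot": TCP orientation; "force": force on the tool from outside, world axes, zero at the start; "moment": the same for the moment, N m; "width": finger opening in m.
Only numpy, scipy, OpenCV 4.12 (cv2) and the standard library are available. Lean on these libraries where they do the work, as an engineer would, in place of code of your own. Each camera call takes 0.05 s, during which the arm holds its last target.

## Working session

There is one attempt and no reset: what is moved stays moved. The work goes in short steps, Python scripts to look and compute and a shell command to move; the robot and the scene stay as the last step left them, time stands still between calls to the robot, and variables do not carry over. Pictures are saved under pics/ and viewed, and the job is handed in when it is done.

```bash
ls; mkdir -p pics; cat > h.py <<'E'
import numpy as np, cv2
from station import arm
def save(f,n): cv2.imwrite('pics/'+n,cv2.cvtColor(f['img'],cv2.COLOR_RGB2BGR))
E
python3 - <<'E'
from h import *
s=arm.get_state();print(s)
for n in('top','scene','wrist'):
    f=arm.grab_frame(n);save(f,n+'0.png');np.savez(n+'0.npz',**f)
    print(n,f['fx'],f['fy'],f['cx'],f['cy'],f.keys()); print(f.get('extrinsics',f.get('tool_from_camera')))
E
```

```text
pics
{'t': 0.0, 'q': array([-8.49883582e-01,  3.59402237e-01,  1.10636011e-02, -3.91510616e-04,
       -1.22409910e+00, -2.88078720e-01]), 'qd': array([-8.21373797e-04, -1.13947368e-03, -3.59792216e-04, -7.03072141e-05,
       -3.56487973e-04,  4.02567064e-04]), 'joint_efforts': array([-8.23904193e-04, -5.82716775e+01,  2.93055171e+01,  6.99745104e+00,
        6.75518837e-03, -1.47328960e-04]), 'eef_pos': array([ 0.2828928 , -0.61231459,  0.22560737]), 'ee_rot': array([ 3.13991431e+00, -1.13516625e-04, -2.70889187e+00]), 'force': array([-0.09127479,  0.63545656,  0.52345139]), 'moment': array([-0.05643896, -0.03788813, -0.02391974]), 'width': 0.08743751809443778}
top 602.0541218883252 602.0541218883252 318.23680510382076 240.890423268836 dict_keys(['img', 'range_z', 'fx', 'fy', 'cx', 'cy', 'extrinsics'])
[[-0.01880732 -0.99948213  0.0261106  -0.00490678]
 [ 0.99294071 -0.01561256  0.11757972 -0.54678858]
 [-0.11711118  0.02813764  0.99272012 -1.22710324]
 [ 0.          0.          0.          1.        ]]
scene 479.57788856339045 479.57788856339045 316.5671971178466 237.96072644365725 dict_keys(['img', 'range_z', 'fx', 'fy', 'cx', 'cy', 'extrinsics'])
[[ 0.46847594  0.8833118   0.01704594 -0.26501334]
 [-0.58130078  0.29365632  0.75885135  0.23809566]
 [ 0.6652967  -0.36541242  0.65104075 -1.56314634]
 [ 0.          0.          0.          1.        ]]
wrist 399.6698071194702 399.6698071194702 321.33119473074515 233.3446180543142 dict_keys(['img', 'range_z', 'fx', 'fy', 'cx', 'cy', 'tool_from_camera'])
[[ 2.55773041e-04  9.66391110e-01  2.57076169e-01  6.92457919e-02]
 [ 9.99999666e-01 -4.74948915e-05 -8.16389614e-04 -4.94740056e-04]
 [-7.76741861e-04  2.57076292e-01 -9.66390799e-01 -1.58426936e-01]
 [ 0.00000000e+00  0.00000000e+00  0.00000000e+00  1.00000000e+00]]
```

View pics/top0.png

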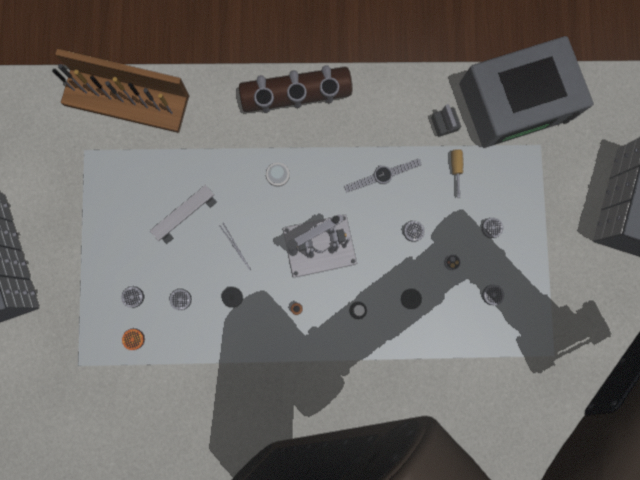

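View pics/scene0.png

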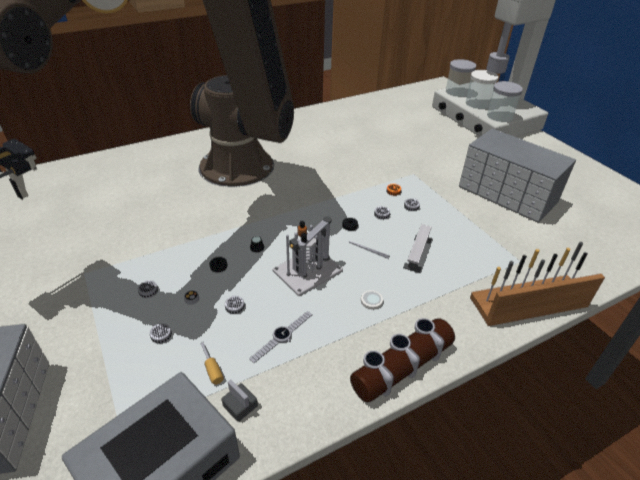

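View pics/wrist0.png

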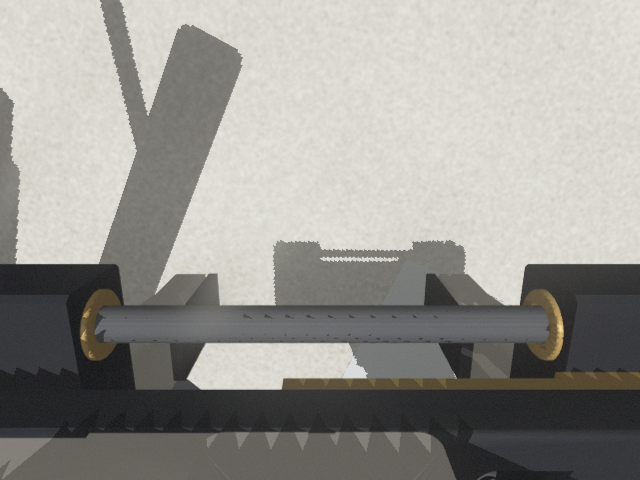

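```bash
cat >> h.py <<'E'
def ray(f,u,v):
    E=np.array(f['extrinsics']);R=E[:3,:3];t=E[:3,3]
    d=np.array([(u-f['cx'])/f['fx'],-(v-f['cy'])/f['fy'],-1.0])
    return -R.T@t, R.T@d
def onplane(f,u,v,z):
    o,d=ray(f,u,v); return o+d*(z-o[2])/d[2]
def proj(f,P):
    E=np.array(f['extrinsics']);c=E[:3,:3]@np.array(P)+E[:3,3]
    return f['cx']+f['fx']*c[0]/-c[2], f['cy']-f['fy']*c[1]/-c[2]
def crop(f,n,u0,u1,v0,v1,k):
    im=cv2.cvtColor(f['img'],cv2.COLOR_RGB2BGR)[v0:v1,u0:u1]
    cv2.imwrite('pics/'+n,cv2.resize(im,None,fx=k,fy=k,interpolation=cv2.INTER_CUBIC))
E
python3 - <<'E'
from h import *
f=dict(np.load('top0.npz'))
crop(f,'a.png',80,280,150,370,2.7);crop(f,'b.png',340,540,200,330,4);crop(f,'c.png',260,380,190,290,6)
for n,u,v,z in [('b?',132,296,.016),('b',180,298,.016),('b',413,231,.016),('b',491,229,.016),('b',492,295,.016),('s',232,297,.016),('s',411,298,.016),('car',321,252,.006),('rail',182,213,.04)]:
    p=onplane(f,u,v,z); print(n,p.round(3), np.hypot(*p[:2]).round(3))
im=f['img'].astype(int)
E
```

```text
b? [0.439 0.375 0.016] 0.577
b [0.433 0.275 0.016] 0.513
b [ 0.567 -0.217  0.016] 0.607
b [ 0.568 -0.385  0.016] 0.687
b [ 0.428 -0.38   0.016] 0.572
s [0.433 0.168 0.016] 0.465
s [ 0.424 -0.208  0.016] 0.473
car [ 0.526 -0.021  0.006] 0.526
rail [0.609 0.268 0.04 ] 0.665
```

View pics/a.png

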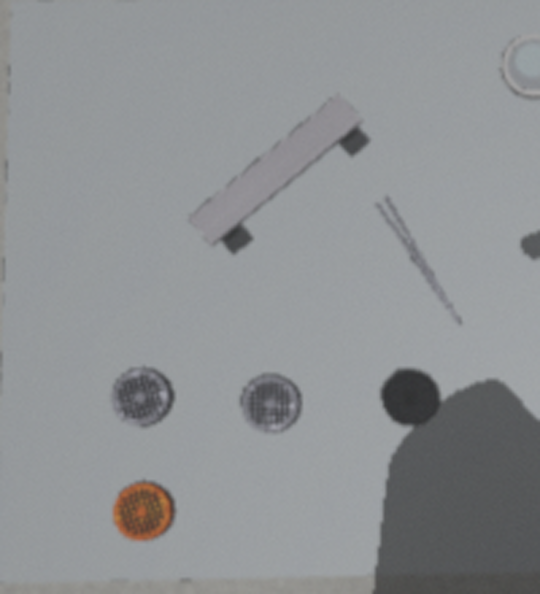

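View pics/b.png

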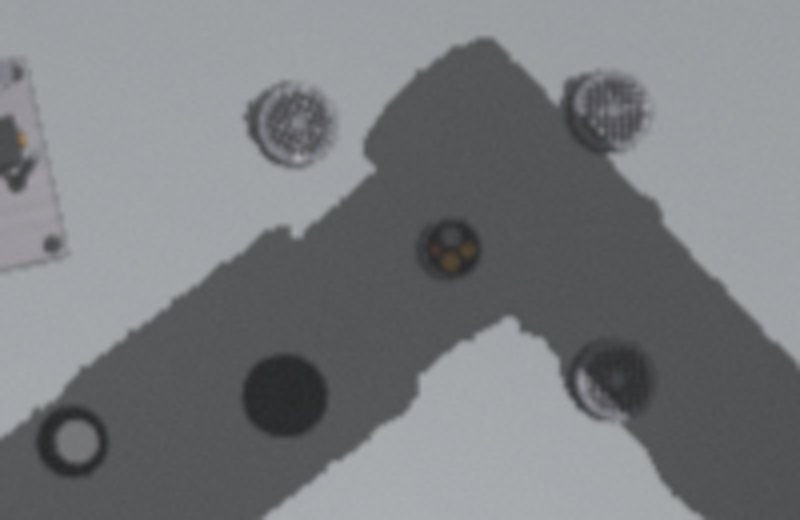

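View pics/c.png

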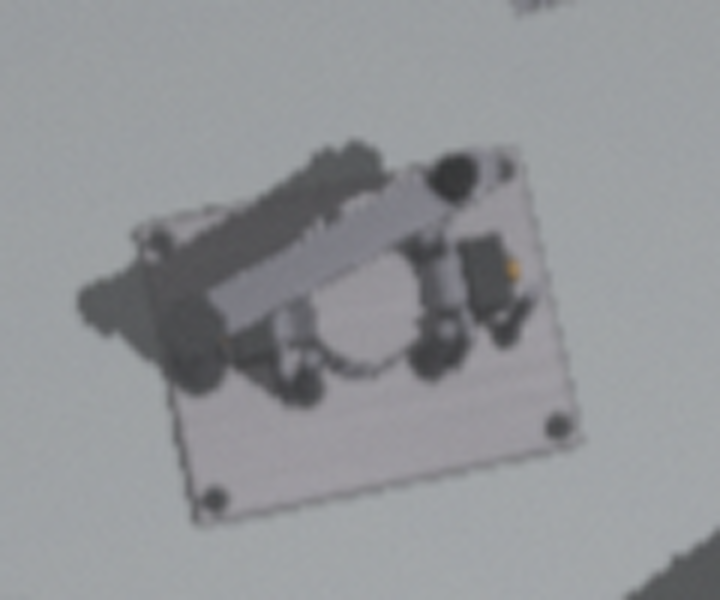

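```bash
cat >> h.py <<'E'
def cloud(f):
    """world points per pixel (scene/top)"""
    v,u=np.mgrid[0:480,0:640]; z=f['range_z']
    c=np.stack([(u-f['cx'])/f['fx']*z,-(v-f['cy'])/f['fy']*z,-z],-1)
    E=np.array(f['extrinsics']); return (c-E[:3,3])@E[:3,:3]
E
python3 - <<'E'
from h import *
f=dict(np.load('top0.npz')); P=cloud(f)
sub=P[190:290,260:380]; 
h=np.clip(sub[...,2]/0.17*255,0,255).astype(np.uint8)
cv2.imwrite('pics/hc.png',cv2.resize(cv2.applyColorMap(h,cv2.COLORMAP_JET),None,fx=6,fy=6,interpolation=0))
for lo,hi in((.125,.132),(.132,.145),(.145,.165)):
    m=(sub[...,2]>lo)&(sub[...,2]<hi); q=sub[m]; print(lo,m.sum(),q.mean(0).round(4),q[:,:2].min(0),q[:,:2].max(0))
# base corners
for (a,b) in((135,225),(520,150),(580,440),(195,520)):
    print(onplane(f,260+a/6,190+b/6,.012).round(4))
s=dict(np.load('scene0.npz')); crop(s,'d.png',250,370,200,310,6)
# objects' heights
for n,u,v in [('b',132,296),('b',180,298),('b',413,231),('b',491,229),('b',492,295),('s',232,297),('s',411,298),('loupe',358,310),('orange',133,339)]:
    q=P[v-14:v+15,u-14:u+15].reshape(-1,3); q=q[q[:,2]>.006]; print(n,q.mean(0).round(4),len(q),((q.min(0)+q.max(0))/2).round(4),np.percentile(q[:,2],[50,95]).round(4))
E
```

```text
0.125 43 [ 0.5403 -0.0189  0.1288] [ 0.51790715 -0.0692472 ] [0.57103926 0.04298811]
0.132 479 [ 0.5503 -0.0015  0.1363] [ 0.5195357  -0.07277093] [0.58615418 0.04859888]
0.145 46 [ 0.574  -0.0451  0.1555] [ 0.56800472 -0.05104806] [ 0.58112287 -0.0396031 ]
[0.5789 0.0606 0.012 ]
[ 0.6038 -0.0768  0.012 ]
[ 0.4998 -0.0955  0.012 ]
[0.4739 0.0408 0.012 ]
b [0.4387 0.374  0.0174] 363 [0.4297 0.2089 0.6444] [0.014  0.0182]
b [0.4314 0.2738 0.0244] 362 [0.4257 0.1592 0.6443] [0.0139 0.0183]
b [ 0.5658 -0.2163  0.033 ] 334 [ 0.4941 -0.1104  0.6445] [0.0141 0.019 ]
b [ 0.5712 -0.3858  0.0251] 340 [ 0.497  -0.1961  0.6443] [0.0141 0.018 ]
b [ 0.429  -0.379   0.0282] 360 [ 0.4263 -0.1928  0.6443] [0.0144 0.0192]
s [0.4341 0.1656 0.0319] 353 [0.4309 0.1049 0.6445] [0.0141 0.0189]
s [ 0.4239 -0.205   0.0323] 350 [ 0.4224 -0.1043  0.6444] [0.0144 0.0188]
loupe [ 0.402  -0.0926  0.0491] 237 [ 0.4016 -0.046   0.6443] [0.0263 0.0331]
orange [0.3516 0.3706 0.0207] 376 [0.3628 0.2117 0.6443] [0.0142 0.0186]
```

View pics/hc.png

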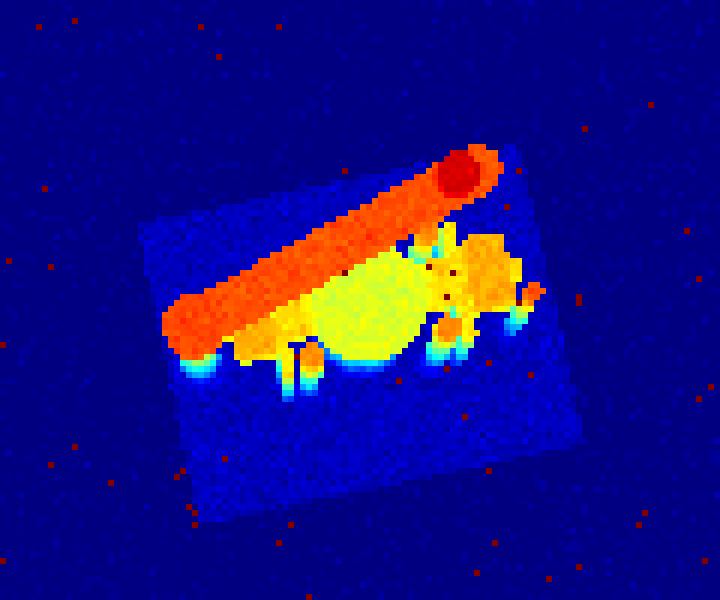

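View pics/d.png

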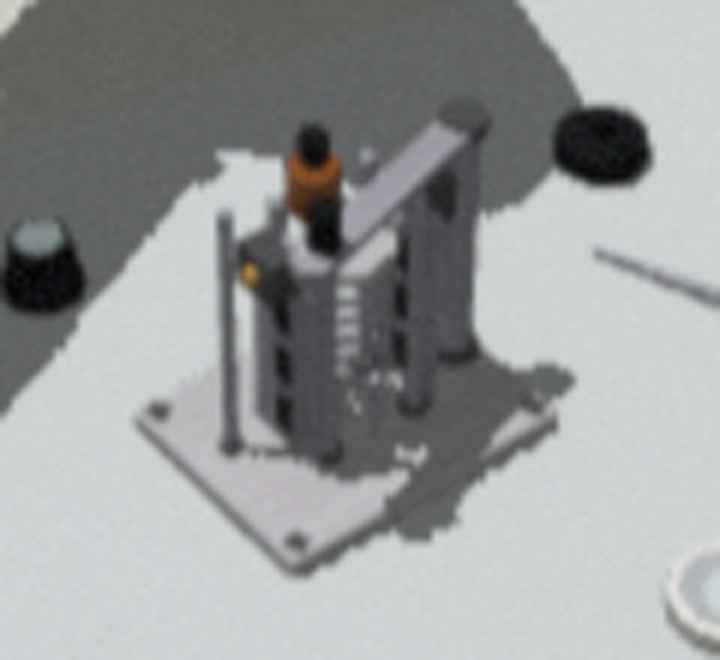

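```bash
cat >> h.py <<'E'
from scipy.spatial.transform import Rotation as Ro
def tool():
    s=arm.get_state(); return s,np.array(s['eef_pos']),Ro.from_euler('xyz',s['ee_rot'])
def go(*targets,ref=None):
    """targets: (x,y,z,yaw): print row numbers from current pose"""
    s,p,R=tool()
    print('t',round(s['t'],2),'p',p.round(4),'rpy',np.array(s['ee_rot']).round(4),'F',np.array(s['force']).round(1),'w',round(s['width'],4))
    for x,y,z,yaw in targets:
        d=R.inv().apply(np.array([x,y,z])-p)/.3
        r=(R.inv()*Ro.from_euler('xyz',[np.pi,0,yaw])).as_rotvec()/np.radians(60)
        print('  ',' '.join('%.4f'%v for v in np.r_[d,r]))
def disks(f,zlo=.009,zhi=.022,dmin=.034,dmax=.054):
    P=cloud(f); z=cv2.medianBlur(P[...,2].astype(np.float32),3)
    m=((z>zlo)&(z<zhi)&(P[...,0]>.25)).astype(np.uint8)
    n,l,st,c=cv2.connectedComponentsWithStats(m)
    out=[]
    for i in range(1,n):
        if st[i,4]<80: continue
        cn=max(cv2.findContours((l==i).astype(np.uint8),0,2)[0],key=cv2.contourArea)
        (u,v),r=cv2.minEnclosingCircle(cn)
        u,v=cv2.minAreaRect(cn)[0]
        p=onplane(f,u,v,.012); D=2*r/f['fx']*1.2
        col=np.median(f['img'][l==i],0)
        out.append((p.round(4),round(D,3),st[i,4],col)); 
    return out
E
python3 - <<'E'
from h import *
f=dict(np.load('top0.npz'))
for o in disks(f): print(*o)
P=cloud(f); z=P[...,2]; m=((z>.033)&(z<.047)); m[:, :140]=0;m[:,230:]=0;m[:170]=0;m[260:]=0
q=P[m][:,:2].astype(np.float32); print(len(q), cv2.minAreaRect(q))
c=cv2.minAreaRect(q)
print(np.round(cv2.boxPoints(c),4))
print('pivot',onplane(f,260+195/6,190+325/6,.138),'knob',onplane(f,260+458/6,190+172/6,.158))
go((.574,-.045,.25,-2.709),(.574,-.045,.25,-1.389))
E
```

```text
[0.8661 0.3999 0.012 ] 0.254 3497 [111.  81.  56.]
[ 0.8258 -0.3582  0.012 ] 0.143 161 [51. 51. 53.]
[ 0.6936 -0.3187  0.012 ] 0.095 289 [121. 107.  75.]
[ 0.6466 -0.6462  0.012 ] 0.126 157 [67. 67. 67.]
[0.6977 0.069  0.012 ] 0.047 386 [149.  152.5 155. ]
[ 0.6918 -0.1574  0.012 ] 0.036 139 [61. 63. 65.]
[0.5398 0.6111 0.012 ] 0.243 306 [71. 71. 72.]
[ 0.5772 -0.0657  0.012 ] 0.049 142 [147. 146. 151.]
[ 0.5731 -0.3907  0.012 ] 0.041 324 [ 96.   96.5 101. ]
[0.5855 0.0109 0.012 ] 0.097 313 [85. 85. 87.]
[ 0.5687 -0.2208  0.012 ] 0.041 324 [106. 106. 111.]
[ 0.5301 -0.6516  0.012 ] 0.101 113 [50. 51. 52.]
[ 0.5148 -0.0224  0.012 ] 0.138 1145 [153. 151. 156.]
[ 0.5003 -0.3001  0.012 ] 0.032 191 [59. 58. 54.]
[ 0.4296 -0.3851  0.012 ] 0.042 343 [64. 64. 67.]
[0.4394 0.3759 0.012 ] 0.043 351 [ 96.  96. 101.]
[0.4346 0.168  0.012 ] 0.042 341 [54. 55. 57.]
[0.4313 0.2763 0.012 ] 0.042 350 [104. 104. 109.]
[ 0.4246 -0.2085  0.012 ] 0.042 340 [44. 45. 46.]
[0.3507 0.3733 0.012 ] 0.043 363 [125.  84.  57.]
963 ((0.6113105416297913, 0.26900696754455566), (0.02950560301542282, 0.15001845359802246), 40.065216064453125)
[[0.5517 0.3169]
 [0.6483 0.2021]
 [0.6709 0.2211]
 [0.5743 0.3359]]
pivot [0.52862398 0.03797521 0.138     ] knob [ 0.57357832 -0.04581997  0.158     ]
t 0.15 p [ 0.2829 -0.6124  0.2258] rpy [ 3.1403e+00 -1.0000e-04 -2.7089e+00] F [-0.4 -0.5 -0.3] w 0.0877
   -1.6740 1.3104 -0.0791 0.0012 -0.0001 0.0001
   -1.6740 1.3104 -0.0791 0.0011 0.0007 -1.2604
```

```bash
python3 -m inch '0.5 -0.84 0.655 -0.08 0 0 -0.8; 0.5 -0.84 0.655 -0.08 0 0 -0.8; 0.5 -0.84 0.655 -0.08 0 0 -0.8; 0.5 -0.84 0.655 -0.08 0 0 -0.8; 0.5 -0.84 0.655 -0.08 0 0 -0.8; 0.5 -0.84 0.655 -0.08 0 0 -0.8; 0.5 -0.84 0.655 -0.08 0 0 -0.8; 0.5 -0.84 0.655 -0.08 0 0 -0.8; 0.5 -0.84 0.655 -0.08 0 0 -0.8' 10
python3 - <<'E'
from h import *
go((.574,-.045,.25,-1.08))
E
```

```text
t: 1.05
eef_pos: [0.4296, -0.3283, 0.2506]
ee_rot: [3.142, -0.0, -1.87]
force: [0.1, -0.3, 0.9]
width: 0.0434
t 1.05 p [ 0.4296 -0.3283  0.2506] rpy [ 3.1415 -0.     -1.8697] F [ 0.1 -0.3  0.9] w 0.0434
   -1.0441 -0.1821 0.0018 0.0001 0.0000 -0.7541
```

```bash
python3 -m inch '0.5 -1 -0.18 0 0 0 -0.754; 0.5 -1 -0.18 0 0 0 -0.754; 0.5 -1 -0.18 0 0 0 -0.754; 0.5 -1 -0.18 0 0 0 -0.754; 0.5 -1 -0.18 0 0 0 -0.754; 0.5 -1 -0.18 0 0 0 -0.754; 0.5 -1 -0.18 0 0 0 -0.754; 0.5 -1 -0.18 0 0 0 -0.754'
cat >> h.py <<'E'
def wrist(n):
    s,p,R=tool(); f=arm.grab_frame('wrist'); save(f,n)
    T=np.eye(4);T[:3,:3]=R.as_matrix();T[:3,3]=p
    f['extrinsics']=np.linalg.inv(T@np.array(f['tool_from_camera'])); np.savez(n[:-4]+'.npz',**f); return f
E
python3 - <<'E'
from h import *
f=wrist('w1.png'); go((.574,-.045,.25,-1.08))
print(proj(f,(.574,-.045,.158)))
E
```

```text
t: 1.85
eef_pos: [0.57, -0.0579, 0.2497]
ee_rot: [3.14, 0.0, -1.081]
force: [-0.3, -0.4, -0.9]
width: 0.0439
t 1.9 p [ 0.5695 -0.0588  0.2499] rpy [ 3.1401e+00  3.0000e-04 -1.0822e+00] F [-0.  -0.2 -1.3] w 0.0437
   -0.0337 -0.0349 -0.0005 0.0014 0.0003 -0.0021
(np.float64(306.00843400500884), np.float64(251.35075558728383))
```

View pics/w1.png

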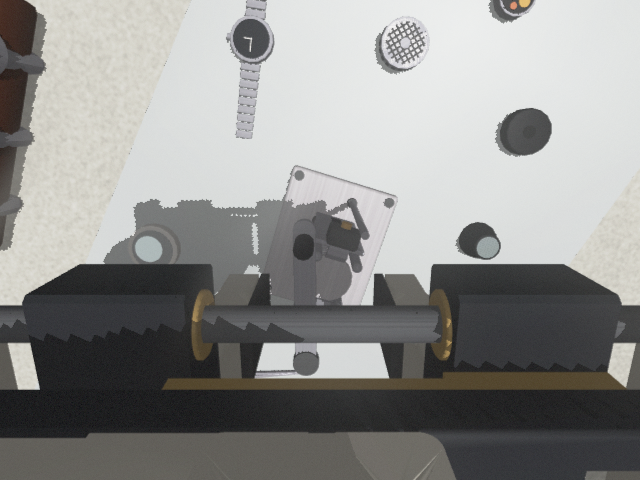

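```bash
python3 -m inch '0.5 -0.034 -0.035 0.1 0 0 0; 0.5 -0.034 -0.035 0.2 0 0 0; 0.5 -0.034 -0.035 0.35 0 0 0; 0.5 -0.034 -0.035 0.35 0 0 0; 0.8 -0.034 -0.035 0.35 0 0 0; 1 -0.034 -0.035 0.35 0 0 0; 1 -0.034 -0.035 0.35 0 0 0; 1 -0.034 -0.035 0.35 0 0 0' 8
python3 - <<'E'
from h import *
c=np.array([.5287,.0385])
s,p,R=tool()
r=p[:2]-c; print(np.hypot(*r), np.arctan2(r[0],-r[1])-.182)
a0=np.arctan2(r[1],r[0]); L=np.hypot(*r)
go(*[(c[0]+L*np.cos(a0+d),c[1]+L*np.sin(a0+d),p[2],-1.08+d*.55) for d in np.arange(.2,1.81,.2)])
E
```

```text
t: 2.7
eef_pos: [0.575, -0.0441, 0.1473]
ee_rot: [-3.139, -0.001, -1.082]
force: [0.6, 0.6, -0.5]
width: 0.0175
0.09474103161522866 0.32898304284406316
t 2.7 p [ 0.575  -0.0441  0.1473] rpy [-3.1389e+00 -8.0000e-04 -1.0816e+00] F [ 0.6  0.6 -0.5] w 0.0175
   -0.0077 -0.0626 0.0002 -0.0025 -0.0009 -0.1066
   -0.0276 -0.1224 0.0003 -0.0025 -0.0010 -0.2116
   -0.0590 -0.1771 0.0004 -0.0024 -0.0012 -0.3167
   -0.1007 -0.2244 0.0005 -0.0023 -0.0013 -0.4217
   -0.1509 -0.2625 0.0006 -0.0023 -0.0014 -0.5267
   -0.2077 -0.2899 0.0006 -0.0022 -0.0016 -0.6318
   -0.2688 -0.3054 0.0006 -0.0021 -0.0017 -0.7368
   -0.3318 -0.3085 0.0006 -0.0021 -0.0018 -0.8419
   -0.3942 -0.2990 0.0005 -0.0020 -0.0020 -0.9469
```

```bash
python3 -m inch '1 0 0 0 0 0 0; 1 -0.003 -0.031 0 0 0 -0.05; 1 -0.008 -0.063 0 0 0 -0.107; 1 -0.028 -0.122 0 0 0 -0.212; 1 -0.059 -0.177 0 0 0 -0.317; 1 -0.101 -0.224 0 0 0 -0.422; 1 -0.151 -0.262 0 0 0 -0.527; 1 -0.208 -0.290 0 0 0 -0.632; 1 -0.269 -0.305 0 0 0 -0.737; 1 -0.332 -0.308 0 0 0 -0.842; 1 -0.332 -0.308 0 0 0 -0.842; 0.5 -0.332 -0.308 0 0 0 -0.842'
python3 - <<'E'
from h import *
go((.574,-.045,.25,-1.389))
E
```

```text
t: 3.9
eef_pos: [0.6092, 0.0878, 0.1462]
ee_rot: [-3.141, -0.001, -0.2]
force: [0.1, -0.2, 0.4]
width: 0.0172
t 3.9 p [0.6092 0.0878 0.1462] rpy [-3.141e+00 -8.000e-04 -2.002e-01] F [ 0.1 -0.2  0.4] w 0.0172
   -0.0267 0.4569 -0.3463 -0.0010 -0.0004 1.1352
```

```bash
python3 -m inch '0.4 0 0 0 0 0 0; 0.3 0 0 0 0 0 0; 0.3 0 0 -0.17 0 0 0; 0.3 0 0 -0.34 0 0 0; 0.3 0 0 -0.5 0 0 0.2; 0.3 0 0 -0.5 0 0 0.4; 0.3 0 0 -0.5 0 0 0.6;  0.3 0 0 -0.5 0 0 0.8;  0.3 0 0 -0.5 0 0 1;  0.3 0 0 -0.5 0 0 1;  0.3 0 0 -0.5 0 0 1'
python3 - <<'E'
from h import *
go((.527,.055,.30,-1.389))
E
```

```text
t: 5.0
eef_pos: [0.6087, 0.0864, 0.2951]
ee_rot: [3.14, 0.0, -1.255]
force: [0.7, 0.4, -0.6]
width: 0.0616
t 5.0 p [0.6087 0.0864 0.2951] rpy [ 3.1404  0.     -1.2548] F [ 0.7  0.4 -0.6] w 0.0616
   0.0149 0.2915 -0.0159 0.0011 -0.0001 0.1282
```

```bash
python3 -m inch '0.3 0.015 0.29 -0.015 0 0 0.128; 0.3 0.015 0.29 -0.015 0 0 0.128; 0.3 0.015 0.29 -0.015 0 0 0.128; 0.3 0.015 0.29 -0.015 0 0 0.128'
python3 - <<'E'
from h import *
f=wrist('w2.png'); go()
for P in [(.539,-.018,.104),(.539,-.018,.128)]: print(proj(f,P))
t=arm.grab_frame('top'); save(t,'top1.png')
for o in disks(t): 
    if .03<o[1]<.055: print(*o)
E
```

```text
t: 5.4
eef_pos: [0.5275, 0.0545, 0.3007]
ee_rot: [-3.14, 0.0, -1.382]
force: [0.2, 0.5, -0.0]
width: 0.0616
t 5.45 p [0.528  0.0549 0.3003] rpy [-3.1411e+00  2.0000e-04 -1.3818e+00] F [ 0.8  0.1 -0.3] w 0.0611
(np.float64(324.0395714329868), np.float64(121.91510018841234))
(np.float64(324.217943255193), np.float64(121.58529702184937))
[ 0.695  -0.1589  0.012 ] 0.033 134 [64.5 65.5 68.5]
[ 0.5726 -0.3904  0.012 ] 0.041 325 [121. 121. 127.]
[ 0.5682 -0.2203  0.012 ] 0.041 327 [123. 123. 129.]
[ 0.5003 -0.3001  0.012 ] 0.031 191 [116. 109. 101.]
[ 0.4298 -0.3855  0.012 ] 0.042 339 [127. 128. 132.]
[0.4346 0.168  0.012 ] 0.042 339 [59. 60. 61.]
[0.4307 0.2758 0.012 ] 0.044 326 [72.  71.5 75. ]
[ 0.4246 -0.2085  0.012 ] 0.041 336 [74. 74. 76.]
```

View pics/w2.png

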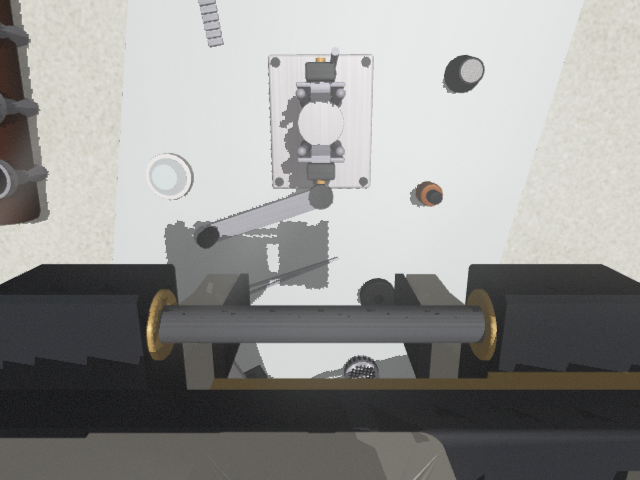

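View pics/top1.png

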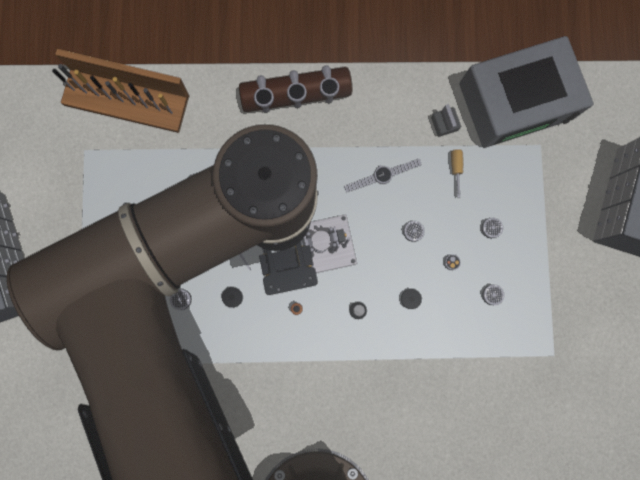

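```bash
python3 - <<'E'
from h import *
f=dict(np.load('w2.npz'))
crop(f,'w2c.png',255,385,45,205,4.5)
g=cv2.cvtColor(f['img'],cv2.COLOR_RGB2GRAY)
P=cloud(f); z=P[...,2]; m=(z>.006)&(z<.02); m[:,:260]=0;m[:,385:]=0;m[200:]=0
q=P[m][:,:2].astype(np.float32); r=cv2.minAreaRect(q);print('base',r)
m=(z>.096)&(z<.112); m[:,:295]=0;m[:,350:]=0;m[:95]=0;m[150:]=0
print('disc',cv2.minEnclosingCircle(P[m][:,:2].astype(np.float32)),np.median(P[m][:,2]))
m=(z>.1235)&(z<.131); m[:,:285]=0;m[:,360:]=0;m[:80]=0;m[170:]=0
n,l,st,c=cv2.connectedComponentsWithStats(m.astype(np.uint8))
for i in range(1,n):
    if st[i,4]>10: print('rod',c[i],st[i,4],P[l==i].mean(0).round(4))
E
```

```text
base ((0.5417708158493042, -0.01654408872127533), (0.11028162389993668, 0.14026857912540436), 11.093133926391602)
disc ((0.5411743521690369, -0.01730196364223957), 0.025767605751752853) 0.10345856946548229
rod [300.36470588  93.44705882] 85 [ 0.5615 -0.0354  0.1269]
rod [340.27058824  93.25882353] 85 [ 0.5307 -0.0415  0.127 ]
rod [301.18918919 151.21621622] 74 [0.553  0.0084 0.127 ]
rod [339.65333333 151.01333333] 75 [0.5222 0.0023 0.1269]
```

View pics/w2c.png

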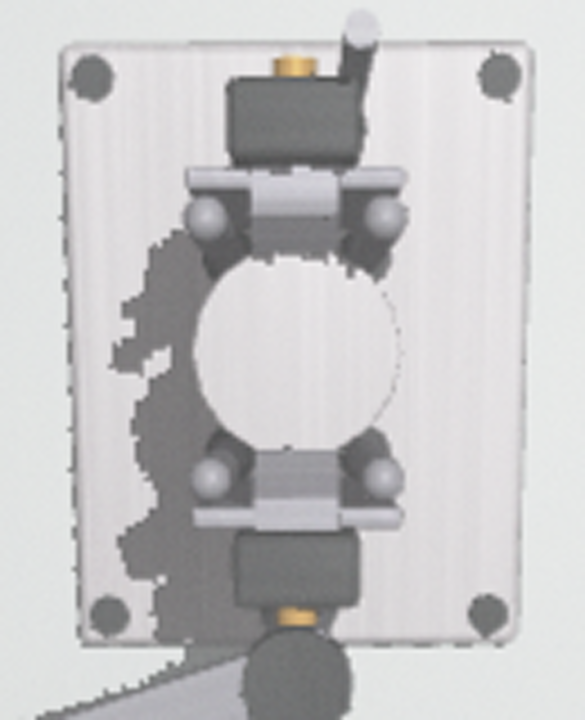

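```bash
python3 - <<'E'
from h import *
go((.431,.276,.15,-1.377))
E
```

```text
t 5.5 p [0.5283 0.0551 0.3   ] rpy [ 3.1415 -0.     -1.3816] F [-0.4  0.5 -0.4] w 0.0614
   -0.7842 0.1800 0.5000 0.0001 -0.0000 -0.0044
```

```bash
python3 -m inch '0.3 -0.16 0.036 0 0 0 0; 0.3 -0.32 0.07 0 0 0 0; 0.3 -0.47 0.11 0.1 0 0 0; 0.3 -0.62 0.145 0.25 0 0 0; 0.3 -0.784 0.18 0.4 0 0 0; 0.3 -0.784 0.18 0.55 0 0 0; 0.3 -0.784 0.18 0.7 0 0 0; 0.3 -0.784 0.18 0.8 0 0 0; 0.3 -0.784 0.18 0.8 0 0 0'
python3 - <<'E'
from h import *
go((.431,.276,.003,-1.377))
E
```

```text
t: 6.4
eef_pos: [0.4275, 0.2731, 0.0538]
ee_rot: [3.132, -0.008, -1.382]
force: [-0.8, -1.3, -0.1]
width: 0.0615
t 6.4 p [0.4275 0.2731 0.0538] rpy [ 3.1316 -0.008  -1.3815] F [-0.8 -1.3 -0.1] w 0.0615
   -0.0087 -0.0151 0.1691 0.0095 -0.0076 -0.0043
```

```bash
python3 -m inch '0.3 0 0 0.06 0 0 0; 0.3 0 0 0.12 0 0 0; 0.3 0 0 0.188 0 0 0; 0.3 0 0 0.188 0 0 0; 0.5 0 0 0.188 0 0 0; 0.7 0 0 0.188 0 0 0; 0.7 0 0 0.188 0 0 0; 0.7 0 0 0.188 0 0 0; 0.7 0 0 0.188 0 0 0; 0.7 0 0 0.188 0 0 0' 10
python3 - <<'E'
from h import *
go((.431,.276,.003,.194))
E
```

```text
t: 7.4
eef_pos: [0.4314, 0.277, 0.0052]
ee_rot: [-3.139, 0.001, -1.38]
force: [1.1, -0.7, 8.3]
width: 0.0437
t 7.4 p [0.4314 0.277  0.0052] rpy [-3.1394e+00  1.5000e-03 -1.3803e+00] F [ 1.1 -0.7  8.3] w 0.0437
   0.0029 0.0019 0.0072 -0.0028 -0.0006 -1.5033
```

```bash
python3 -m inch '0.3 0 0 -0.01 0 0 0; 0.3 0 0 -0.015 0 0 0; 0.3 0 0 -0.015 0 0 -0.14;  0.3 0 0 -0.015 0 0 -0.28; 0.3 0 0 -0.015 0 0 -0.42; 0.3 0 0 -0.015 0 0 -0.56; 0.3 0 0 -0.015 0 0 -0.7; 0.3 0 0 -0.015 0 0 -0.84; 0.3 0 0 -0.015 0 0 -1; 0.3 0 0 -0.015 0 0 -1; 0.3 0 0 -0.015 0 0 -1'
python3 -m inch '0.3 0 0 0 0 0 -0.14;  0.3 0 0 0 0 0 -0.28; 0.3 0 0 0 0 0 -0.42; 0.3 0 0 0 0 0 -0.5; 0.3 0 0 0 0 0 -0.5; 0.5 0 0 0 0 0 -0.5; 0.7 0 0 0 0 0 -0.5; 0.7 0 0 0 0 0 -0.5; 0.7 0 0 0 0 0 -0.5; 0.7 0 0 0 0 0 -0.5; 0.7 0 0 0 0 0 -0.5'
python3 - <<'E'
from h import *
go()
E
```

```text
t: 8.5
eef_pos: [0.4304, 0.276, 0.0082]
ee_rot: [3.142, 0.0, -0.337]
force: [-0.3, -0.1, 0.5]
width: 0.0616
t: 9.6
eef_pos: [0.4305, 0.2761, 0.0082]
ee_rot: [-3.142, -0.0, 0.19]
force: [-1.2, 0.4, -0.5]
width: 0.0435
t 9.6 p [0.4305 0.2761 0.0082] rpy [-3.1416 -0.      0.1895] F [-1.2  0.4 -0.5] w 0.0435
```

```bash
python3 -m inch '0.4 0 0 0 0 0 0; 0.3 0 0 0 0 0 0; 0.3 0 0 -0.1 0 0 0; 0.3 0 0 -0.25 0 0 0; 0.3 -0.1 0 -0.4 0 0 0; 0.3 -0.24 0 -0.55 0 0 0; 0.3 -0.24 0 -0.7 0 0 0; 0.3 -0.24 0 -0.85 0 0 0; 0.3 -0.24 0 -0.97 0 0 0; 0.3 -0.24 0 -0.97 0 0 0; 0.3 -0.24 0 -0.97 0 0 0'
python3 - <<'E'
from h import *
f=wrist('w3.png'); go()
P=cloud(f)
u,v=proj(f,(.431,.2765,.014)); print(u,v)
z=P[...,2]; m=(z>.008)&(z<.022); mm=np.zeros_like(m); u,v=int(u),int(v); mm[max(0,v-45):v+45,u-45:u+45]=1
m=cv2.morphologyEx((m&mm).astype(np.uint8),cv2.MORPH_OPEN,np.ones((3,3)))
q=P[m>0]; print(len(q),cv2.minEnclosingCircle(q[:,:2].astype(np.float32)),q.mean(0))
E
```

```text
t: 10.7
eef_pos: [0.3597, 0.2627, 0.3]
ee_rot: [-3.14, -0.001, 0.19]
force: [-0.3, 0.4, -1.3]
width: 0.0617
t 10.75 p [0.3594 0.2622 0.2987] rpy [-3.1413e+00  5.0000e-04  1.8970e-01] F [ 0.  -0.4 -1.1] w 0.0617
321.55207078280483 123.46330995719494
1344 ((0.43081581592559814, 0.27566537261009216), 0.022044342011213303) [0.43105675 0.27568419 0.01632865]
```

View pics/w3.png

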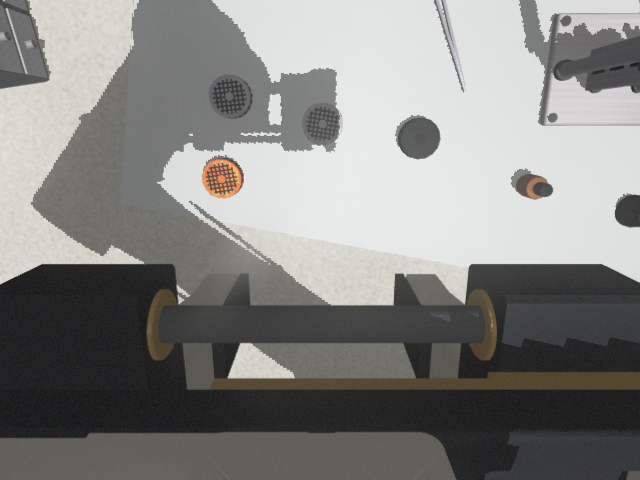

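```bash
python3 -m inch '0.3 0.24 0 0.1 0 0 0; 0.3 0.24 0 0.25 0 0 0; 0.3 0.24 0 0.4 0 0 0; 0.3 0.24 0 0.55 0 0 0; 0.3 0.24 0 0.7 0 0 0; 0.3 0.24 0 0.85 0 0 0; 0.3 0.24 0 0.94 0 0 0; 0.3 0.24 0 0.975 0 0 0; 0.3 0.24 0 0.975 0 0 0; 0.6 0.24 0 0.975 0 0 0; 0.7 0.24 0 0.975 0 0 0; 0.7 0.24 0 0.975 0 0 0' 30
python3 -m inch '0.7 0 0 0 0 0 0; 0.7 0 0 0 0 0 0; 0.7 0 0 -0.1 0 0 0.1; 0.7 0 0 -0.25 0 0 0.25; 0.7 0 0 -0.4 0 0 0.4; 0.7 0 0 -0.55 0 0 0.55; 0.7 0 0 -0.7 0 0 0.7; 0.7 0 0 -0.7 0 0 0.85; 0.7 0 0 -0.7 0 0 1; 0.7 0 0 -0.7 0 0 1; 0.7 0 0 -0.7 0 0 1'
python3 - <<'E'
from h import *
go((.542,-.0166,.18,-1.377))
E
```

```text
t: 11.95
eef_pos: [0.4311, 0.2768, 0.0081]
ee_rot: [-3.14, -0.002, 0.19]
force: [0.5, 0.5, 3.5]
width: 0.0432
t: 13.05
eef_pos: [0.4303, 0.2759, 0.2172]
ee_rot: [-3.141, 0.0, -0.858]
force: [0.0, -0.2, -0.3]
width: 0.043
t 13.05 p [0.4303 0.2759 0.2172] rpy [-3.1407e+00  5.0000e-04 -8.5790e-01] F [ 0.  -0.2 -0.3] w 0.043
   0.9811 0.3561 0.1232 -0.0007 0.0007 0.4957
```

```bash
python3 -m inch '0.7 0.15 0.055 0 0 0 0.1; 0.7 0.3 0.11 0 0 0 0.2; 0.7 0.45 0.165 0 0 0 0.3; 0.7 0.6 0.22 0 0 0 0.4; 0.7 0.75 0.27 0 0 0 0.496; 0.7 0.88 0.32 0 0 0 0.496; 0.7 0.981 0.356 0 0 0 0.496; 0.7 0.981 0.356 0.05 0 0 0.496; 0.7 0.981 0.356 0.1 0 0 0.496; 0.7 0.981 0.356 0.1 0 0 0.496'
python3 - <<'E'
from h import *
f=wrist('w4.png')
go((.542,-.0166,.18,-1.377),(.542,-.0166,.093,-1.377))
E
```

```text
t: 14.05
eef_pos: [0.5409, -0.0171, 0.1848]
ee_rot: [3.138, 0.0, -1.376]
force: [-1.2, 0.7, -0.9]
width: 0.0426
t 14.1 p [ 0.5417 -0.0167  0.1861] rpy [ 3.1397e+00 -2.0000e-04 -1.3759e+00] F [ 0.3  0.1 -1.1] w 0.0429
   -0.0002 -0.0012 0.0203 0.0018 -0.0002 0.0011
   -0.0003 -0.0017 0.3103 0.0018 -0.0002 0.0011
```

View pics/w4.png

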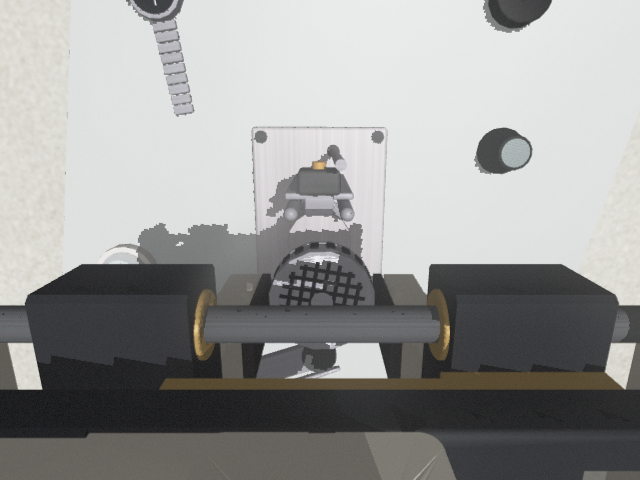

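```bash
python3 -m inch '0.7 0 -0.001 0.1 0 0 0; 0.7 0 -0.001 0.14 0 0 0; 0.7 0 -0.001 0.17 0 0 0; 0.7 0 -0.001 0.19 0 0 0; 0.7 0 -0.001 0.21 0 0 0; 0.7 0 -0.001 0.21 0 0 0' 45
python3 -m inch '0.7 0 0 0.02 0 0 0; 0.7 0 0 0.04 0 0 0; 0.7 0 0 0.06 0 0 0;0.7 0 0 0.08 0 0 0;0.7 0 0 0.095 0 0 0;0.7 0 0 0.105 0 0 0;0.7 0 0 0.105 0 0 0;0.7 0 0 0.105 0 0 0'
```

```text
t: 14.7
eef_pos: [0.5425, -0.0162, 0.1234]
ee_rot: [3.141, -0.0, -1.377]
force: [-0.7, -0.8, 0.1]
width: 0.0425
t: 15.5
eef_pos: [0.5436, -0.0161, 0.0927]
ee_rot: [-3.14, -0.0, -1.376]
force: [2.8, 0.4, 3.7]
width: 0.0424
```

```bash
python3 -m inch '0.5 0 0 0 0 0 0; 0.3 0 0 0 0 0 0; 0.3 0 0 -0.1 0 0 0;0.3 0 0 -0.25 0 0 0;0.3 0 0 -0.4 0 0 0;0.3 0 0 -0.4 0 0 0'
python3 - <<'E'
from h import *
f=wrist('w5.png')
t=arm.grab_frame('scene'); crop(t,'s5.png',230,390,180,310,5)
go((.4394,.3759,.15,-1.377))
E
```

```text
t: 16.1
eef_pos: [0.5448, -0.0161, 0.218]
ee_rot: [-3.134, -0.0, -1.376]
force: [-0.3, 1.4, -0.7]
width: 0.0615
t 16.2 p [ 0.542  -0.0162  0.2126] rpy [-3.1413e+00  9.0000e-04 -1.3772e+00] F [-0.  -0.1 -0.9] w 0.0612
   -1.3482 0.0840 0.2099 -0.0003 0.0009 -0.0002
```

View pics/w5.png

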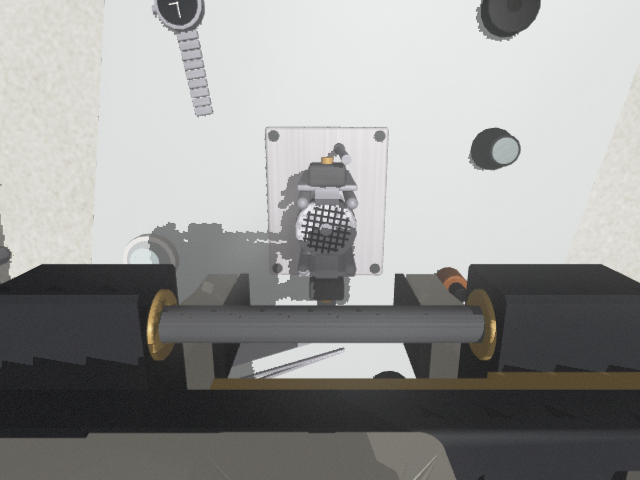

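View pics/s5.png

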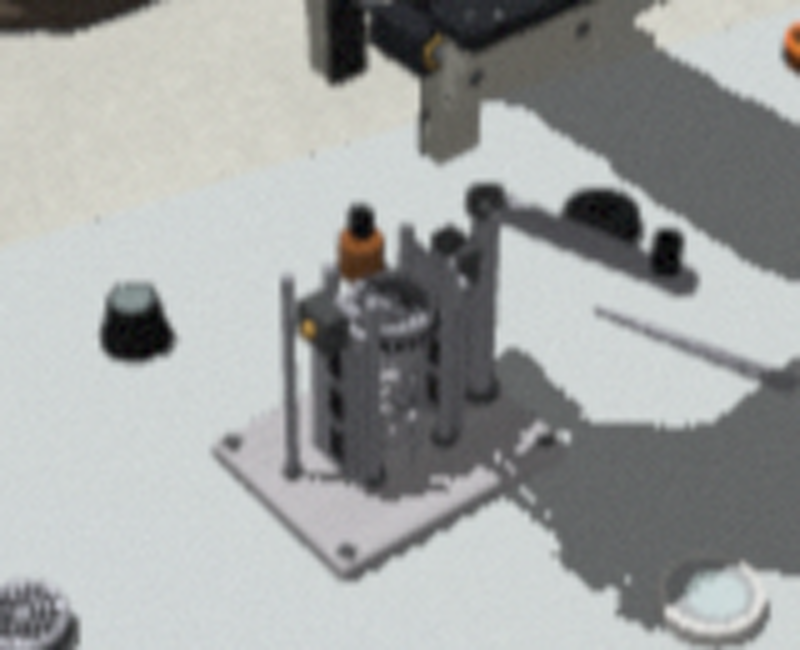

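```bash
cat >> h.py <<'E'
def stack(f,C=(.542,-.0166)):
    P=cloud(f); d=np.hypot(P[...,0]-C[0],P[...,1]-C[1]); m=(d<.014)&(P[...,2]>.05)
    q=P[m]; print('stack top n',len(q),'z med/95',np.percentile(q[:,2],[50,90,97]).round(4))
    m=(d<.03)&(P[...,2]>.06)
    A=np.c_[q[:,:2]-C,np.ones(len(q))]; k=np.percentile(q[:,2],60); g=q[:,2]>k-.004
    print('tilt',np.linalg.lstsq(A[g],q[g,2],rcond=None)[0].round(3))
E
python3 - <<'E'
from h import *
stack(dict(np.load('w5.npz')))
stack(dict(np.load('w2.npz')))
E
```

```text
stack top n 1207 z med/95 [0.1045 0.1054 0.1057]
tilt [ 0.004 -0.003  0.105]
stack top n 2167 z med/95 [0.4591 0.4591 0.4591]
tilt [-0.001  0.001  0.459]
```

```bash
sed -i 's/(P\[...,2\]>.05)/(P[...,2]>.05)\&(P[...,2]<.2)/' h.py
python3 -m inch '0.3 -0.1 0 0 0 0 0; 0.3 -0.25 0.015 0 0 0 0; 0.3 -0.4 0.025 0 0 0 0; 0.3 -0.55 0.04 0 0 0 0; 0.3 -0.7 0.05 0 0 0 0; 0.3 -0.85 0.06 0 0 0 0;0.3 -0.98 0.06 0 0 0 0; 0.3 -0.98 0.06 0 0 0 0; 0.3 -0.98 0.06 0 0 0 0'
python3 - <<'E'
from h import *
t=arm.grab_frame('top'); save(t,'top2.png')
for o in disks(t): 
    if .03<o[1]<.055: print(*o)
f=wrist('w6.png')
go((.4394,.3759,.15,-1.377))
E
```

```text
t: 17.1
eef_pos: [0.4668, 0.2686, 0.2101]
ee_rot: [3.138, -0.002, -1.375]
force: [0.2, 0.7, -0.8]
width: 0.0613
[0.6975 0.0692 0.012 ] 0.047 348 [144.  147.5 150. ]
[ 0.6929 -0.1571  0.012 ] 0.033 145 [54. 55. 58.]
[ 0.5742 -0.3911  0.012 ] 0.041 321 [102. 101. 106.]
[ 0.5682 -0.2203  0.012 ] 0.041 329 [104. 104. 109.]
[ 0.5003 -0.3001  0.012 ] 0.032 191 [99. 92. 85.]
[ 0.4298 -0.3855  0.012 ] 0.042 342 [107. 107. 111.]
[0.4346 0.168  0.012 ] 0.041 336 [55. 56. 58.]
[ 0.4246 -0.2085  0.012 ] 0.041 335 [62. 63. 64.]
[0.3492 0.3746 0.012 ] 0.045 294 [77. 51. 38.]
t 17.2 p [0.4676 0.2675 0.2109] rpy [ 3.1392e+00 -1.5000e-03 -1.3772e+00] F [ 0.3 -0.1  0.6] w 0.0613
   -0.3729 0.0224 0.2026 0.0023 -0.0014 -0.0002
```

View pics/top2.png

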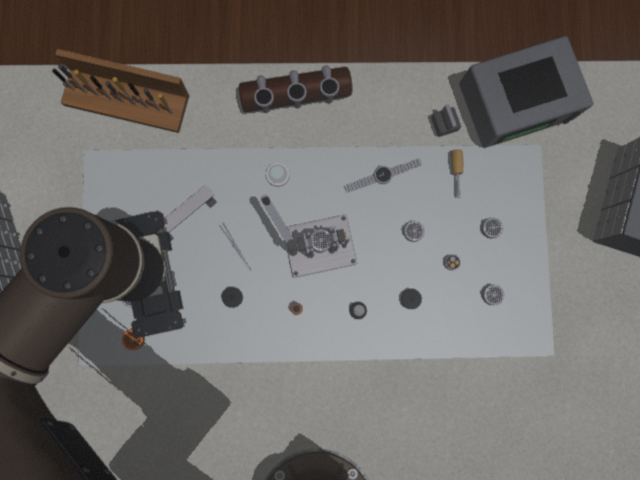

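```bash
python3 - <<'E'
from h import *
f=dict(np.load('w3.npz')); P=cloud(f); z=P[...,2]
m=(z>.008)&(z<.022); mm=np.zeros_like(m); mm[60:140,190:270]=1
m=cv2.morphologyEx((m&mm).astype(np.uint8),cv2.MORPH_OPEN,np.ones((3,3)))
print(cv2.minEnclosingCircle(P[m>0][:,:2].astype(np.float32)))
E
python3 -m inch '0.3 -0.15 0.01 0.05 0 0 0; 0.3 -0.3 0.02 0.15 0 0 0; 0.3 -0.373 0.022 0.3 0 0 0; 0.3 -0.373 0.022 0.45 0 0 0; 0.3 -0.373 0.022 0.55 0 0 0; 0.3 -0.373 0.022 0.55 0 0 0'
python3 - <<'E'
from h import *
go((.4394,.3759,.008,-1.377))
E
```

```text
((0.43982240557670593, 0.3767847716808319), 0.0221550352871418)
t: 17.8
eef_pos: [0.4385, 0.3731, 0.0425]
ee_rot: [3.135, -0.006, -1.379]
force: [0.1, -0.8, -0.3]
width: 0.0612
t 17.8 p [0.4385 0.3731 0.0425] rpy [ 3.1348 -0.0065 -1.3789] F [ 0.1 -0.8 -0.3] w 0.0612
   -0.0093 -0.0056 0.1150 0.0065 -0.0062 -0.0019
```

```bash
python3 -m inch '0.3 0 0 0.05 0 0 0; 0.3 0 0 0.1 0 0 0; 0.3 0 0 0.13 0 0 0; 0.3 0 0 0.13 0 0 0; 0.5 0 0 0.13 0 0 0; 0.7 0 0 0.13 0 0 0; 0.7 0 0 0.13 0 0 0; 0.7 0 0 0.13 0 0 0; 0.7 0 0 0.13 0 0 0; 0.7 0 0 0 0 0 0;  0.7 0 0 -0.2 0 0 0; 0.7 0 0 -0.4 0 0 0' 40
python3 - <<'E'
from h import *
go((.542,-.0166,.20,-1.377))
E
```

```text
t: 19.0
eef_pos: [0.4398, 0.3767, 0.1484]
ee_rot: [3.14, -0.001, -1.377]
force: [0.6, 1.6, -0.7]
width: 0.0425
t 19.0 p [0.4398 0.3767 0.1484] rpy [ 3.1404e+00 -1.3000e-03 -1.3766e+00] F [ 0.6  1.6 -0.7] w 0.0425
   1.3522 -0.0812 -0.1704 0.0011 -0.0012 0.0004
```

```bash
python3 -m inch '0.7 0.1 0 -0.1 0 0 0; 0.7 0.25 -0.015 -0.17 0 0 0; 0.7 0.4 -0.025 -0.17 0 0 0; 0.7 0.55 -0.035 -0.17 0 0 0; 0.7 0.7 -0.045 -0.17 0 0 0; 0.7 0.85 -0.055 -0.17 0 0 0;0.7 0.98 -0.06 -0.17 0 0 0; 0.7 0.98 -0.06 -0.17 0 0 0; 0.7 0.98 -0.06 -0.17 0 0 0'
python3 - <<'E'
from h import *
go((.542,-.0166,.20,-1.377))
E
```

```text
t: 19.9
eef_pos: [0.5145, 0.0913, 0.1982]
ee_rot: [3.142, 0.0, -1.379]
force: [-0.2, -0.0, -1.2]
width: 0.0424
t 19.9 p [0.5145 0.0913 0.1982] rpy [ 3.1416e+00  2.0000e-04 -1.3790e+00] F [-0.2 -0.  -1.2] w 0.0424
   0.3706 -0.0213 -0.0062 0.0000 0.0002 -0.0019
```

```bash
python3 -m inch '0.7 0.1 -0.005 0 0 0 0; 0.7 0.2 -0.01 0 0 0 0; 0.7 0.3 -0.018 0 0 0 0; 0.7 0.369 -0.0215 0 0 0 0; 0.7 0.369 -0.0215 0 0 0 0; 0.7 0.369 -0.0215 0 0 0 0; 0.7 0.369 -0.0215 0 0 0 0'
python3 - <<'E'
from h import *
f=wrist('w7.png')
go((.542,-.0166,.13,-1.377))
E
```

```text
t: 20.6
eef_pos: [0.5422, -0.014, 0.1981]
ee_rot: [-3.142, 0.0, -1.376]
force: [0.3, 0.3, 0.4]
width: 0.0422
t 20.65 p [ 0.5422 -0.014   0.1982] rpy [-3.1415e+00  2.0000e-04 -1.3754e+00] F [-0.2  0.8 -0.4] w 0.0425
   0.0083 0.0023 0.2273 -0.0001 0.0002 0.0016
```

View pics/w7.png

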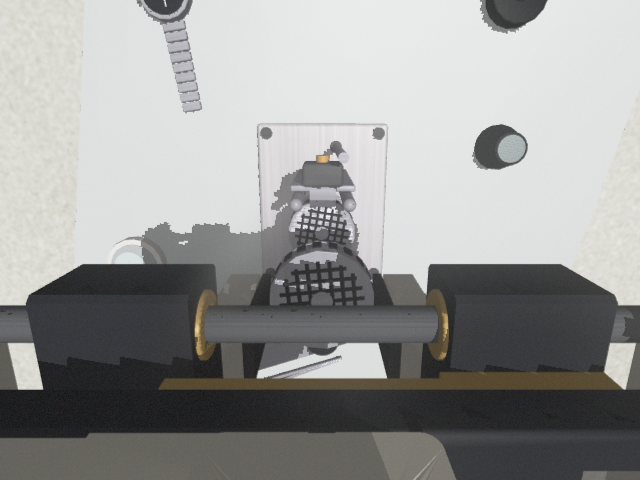

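```bash
python3 -m inch '0.7 0.008 0.001 0.05 0 0 0; 0.7 0.008 0.001 0.14 0 0 0; 0.7 0.008 0.001 0.2 0 0 0; 0.7 0.008 0.001 0.23 0 0 0; 0.7 0.008 0.001 0.25 0 0 0; 0.7 0.008 0.001 0.27 0 0 0; 0.7 0.008 0.001 0.29 0 0 0; 0.7 0.008 0.001 0.31 0 0 0; 0.7 0.008 0.001 0.33 0 0 0; 0.7 0.008 0.001 0.345 0 0 0; 0.7 0.008 0.001 0.357 0 0 0; 0.7 0.008 0.001 0.357 0 0 0' 45
python3 -m inch '0.7 0 0 0 0 0 0; 0.7 0 0 0 0 0 0'
```

```text
t: 21.85
eef_pos: [0.5442, -0.0169, 0.0923]
ee_rot: [-3.138, -0.0, -1.376]
force: [1.1, 0.6, 3.7]
width: 0.0425
t: 22.05
eef_pos: [0.5437, -0.0172, 0.0921]
ee_rot: [-3.139, 0.0, -1.376]
force: [1.4, 1.9, 3.9]
width: 0.0426
```

```bash
python3 -m inch '0.7 0 0 0.006 0 0 0; 0.7 0 0 0.006 0 0 0; 0.5 0 0 0.006 0 0 0; 0.3 0 0 0.006 0 0 0; 0.3 0 0 -0.1 0 0 0;0.3 0 0 -0.25 0 0 0;0.3 0 0 -0.4 0 0 0;0.3 0 0 -0.4 0 0 0;0.3 0 0 -0.4 0 0 0'
python3 - <<'E'
from h import *
f=wrist('w8.png'); stack(f)
t=arm.grab_frame('top')
for o in disks(t): 
    if .03<o[1]<.055: print(*o)
go((.5685,-.2205,.15,-1.377))
E
```

```text
t: 22.95
eef_pos: [0.5416, -0.0177, 0.2113]
ee_rot: [3.141, 0.001, -1.377]
force: [0.1, -0.1, -1.1]
width: 0.0615
stack top n 1255 z med/95 [0.1045 0.1054 0.1058]
tilt [-0.004  0.002  0.105]
[0.713 0.077 0.012] 0.038 90 [170.5 175.  178. ]
[ 0.6903 -0.1647  0.012 ] 0.034 88 [59.  59.5 61.5]
[ 0.5726 -0.3904  0.012 ] 0.041 325 [123. 123. 129.]
[ 0.5682 -0.2203  0.012 ] 0.041 328 [125.5 125.  131. ]
[ 0.5003 -0.3001  0.012 ] 0.032 192 [119.  113.  104.5]
[ 0.4298 -0.3855  0.012 ] 0.042 344 [130.  129.5 135. ]
[0.4382 0.1535 0.012 ] 0.036 88 [58. 58. 60.]
[ 0.4246 -0.2085  0.012 ] 0.042 339 [75. 76. 78.]
[0.3517 0.3733 0.012 ] 0.044 364 [144.5  95.   62. ]
t 23.05 p [ 0.5409 -0.0179  0.2095] rpy [ 3.1381e+00  3.0000e-04 -1.3773e+00] F [ 0.7 -1.4 -0.9] w 0.0617
   0.6806 0.0389 0.1982 0.0033 0.0003 -0.0003
```

View pics/w8.png

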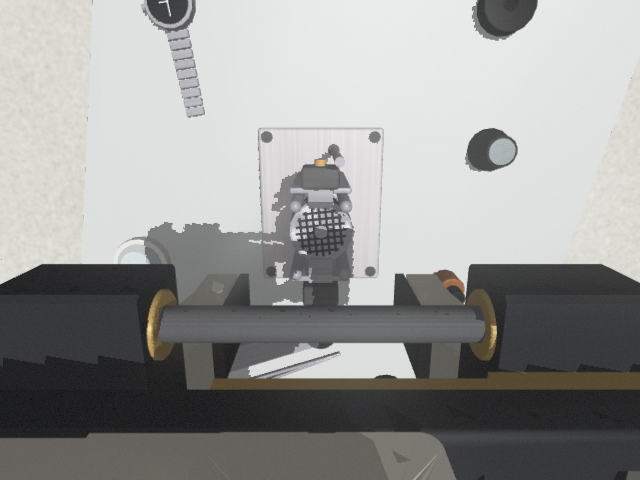

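```bash
python3 -m inch '0.3 0.15 0.008 0 0 0 0; 0.3 0.3 0.016 0 0 0 0; 0.3 0.45 0.024 0.05 0 0 0; 0.3 0.6 0.034 0.15 0 0 0; 0.3 0.681 0.038 0.3 0 0 0; 0.3 0.681 0.038 0.45 0 0 0; 0.3 0.681 0.038 0.55 0 0 0; 0.3 0.681 0.038 0.6 0 0 0; 0.3 0.681 0.038 0.6 0 0 0'
python3 - <<'E'
from h import *
go((.5684,-.2203,.007,-1.377))
E
```

```text
t: 23.95
eef_pos: [0.5669, -0.2201, 0.0264]
ee_rot: [3.133, 0.003, -1.378]
force: [0.1, 0.3, 0.0]
width: 0.0615
t 23.95 p [ 0.5669 -0.2201  0.0264] rpy [ 3.1328e+00  2.8000e-03 -1.3778e+00] F [0.1 0.3 0. ] w 0.0615
   0.0018 -0.0055 0.0647 0.0084 0.0026 -0.0007
```

```bash
python3 -m inch '0.3 0 -0.001 0.05 0 0 0; 0.3 0 -0.001 0.067 0 0 0; 0.3 0 -0.001 0.067 0 0 0; 0.5 0 -0.001 0.067 0 0 0; 0.7 0 -0.001 0.067 0 0 0; 0.7 0 -0.001 0.067 0 0 0; 0.7 0 -0.001 0.067 0 0 0; 0.7 0 -0.001 0.067 0 0 0' 40
python3 -m inch '0.7 0 0 -0.05 0 0 0; 0.7 0 0 -0.2 0 0 0; 0.7 0 0 -0.35 0 0 0; 0.7 0 0 -0.5 0 0 0; 0.7 0 0 -0.65 0 0 0; 0.7 0 0 -0.65 0 0 0; 0.7 0 0 -0.65 0 0 0'
python3 - <<'E'
from h import *
go((.542,-.0166,.20,-1.377))
E
```

```text
t: 24.75
eef_pos: [0.5712, -0.2202, 0.0117]
ee_rot: [-3.141, -0.0, -1.377]
force: [-1.3, 0.4, 6.3]
width: 0.0419
t: 25.45
eef_pos: [0.5713, -0.2201, 0.2072]
ee_rot: [-3.139, -0.0, -1.377]
force: [0.2, 0.8, -1.3]
width: 0.0418
t 25.45 p [ 0.5713 -0.2201  0.2072] rpy [-3.1387e+00 -3.0000e-04 -1.3770e+00] F [ 0.2  0.8 -1.3] w 0.0418
   -0.6844 -0.0347 0.0239 -0.0027 -0.0003 0.0000
```

```bash
python3 -m inch '0.7 -0.15 -0.008 0 0 0 0; 0.7 -0.3 -0.016 0 0 0 0; 0.7 -0.45 -0.024 0 0 0 0; 0.7 -0.6 -0.032 0 0 0 0; 0.7 -0.684 -0.035 0.02 0 0 0; 0.7 -0.684 -0.035 0.02 0 0 0; 0.7 -0.684 -0.035 0.02 0 0 0; 0.7 -0.684 -0.035 0.02 0 0 0'
python3 - <<'E'
from h import *
f=wrist('w9.png')
go((.542,-.0166,.13,-1.377))
E
```

```text
t: 26.25
eef_pos: [0.5413, -0.0174, 0.1991]
ee_rot: [3.14, -0.0, -1.377]
force: [0.5, -0.2, -0.8]
width: 0.0418
t 26.3 p [ 0.5415 -0.0176  0.1993] rpy [ 3.1404e+00 -2.0000e-04 -1.3777e+00] F [ 0.7 -0.7  0.5] w 0.0421
   -0.0029 -0.0026 0.2310 0.0012 -0.0002 -0.0007
```

View pics/w9.png

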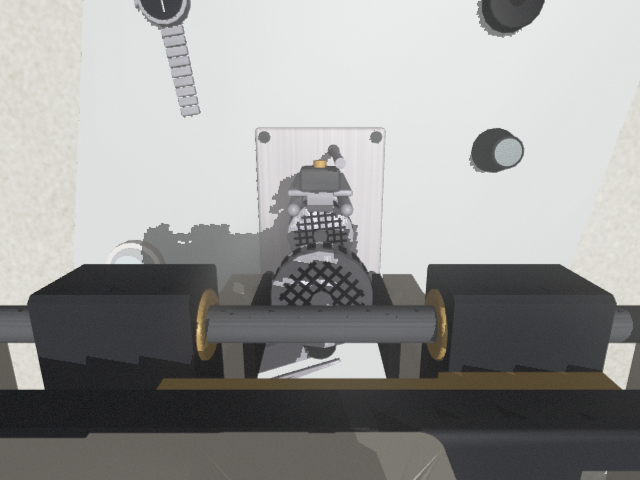

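```bash
cat >> h.py <<'E'
def held(n):
    f=dict(np.load(n)); P=cloud(f); s=P.reshape(-1,3)
    E=np.array(f['extrinsics']); T=np.linalg.inv(E)@np.linalg.inv(np.array(f['tool_from_camera']))
    q=(s-T[:3,3])@T[:3,:3]   # tool coords
    q=q.reshape(480,640,3); sub=q[235:304,262:385].reshape(-1,3)
    m=(sub[:,2]>-.04)&(sub[:,2]<.012)&(abs(sub[:,1])<.03)&(abs(sub[:,0])<.05); q=sub[m]
    z=np.median(q[:,2][q[:,0]<.015]); r=q[(q[:,2]<z+.004)&(abs(q[:,1])<.0195)]
    print('top z in tool',z,'far edge x',np.percentile(r[:,0],99.5),'y range',r[:,1].min(),r[:,1].max())
    for yy in(-.012,-.006,0,.006,.012):
        k=r[abs(r[:,1]-yy)<.002]; print(yy,k[:,0].max()-np.sqrt(.022**2-yy**2)) if len(k) else 0
E
python3 -c "
from h import *
for n in('w4.npz','w7.npz','w9.npz'): held(n)"
```

```text
top z in tool -0.008242515204709908 far edge x 0.022038703843295506 y range -0.0194786020358813 0.019497803771701478
-0.012 0.001133976322013567
-0.006 0.0010296836601403382
0 0.0003600806360791811
0.006 0.0010818353649554892
0.012 0.001588019617134194
top z in tool -0.007329078035534177 far edge x 0.022008940428730153 y range -0.01948935439973263 0.01947796230089184
-0.012 0.0013263945714817697
-0.006 0.00047189921031669593
0 0.0005597580983522261
0.006 0.0008622950118721516
0.012 0.001433907294810667
top z in tool -0.0047055536830961356 far edge x 0.021000394305619906 y range -0.01948537243999844 0.019499199187874235
-0.012 -0.0002584478417062032
-0.006 -0.000540234100464998
0 -0.0005641147908606557
0.006 -0.0004440573089566184
0.012 6.896263515159332e-05
```

```bash
python3 -m inch '0.7 0 -0.002 0.05 0 0 0; 0.7 0 -0.002 0.14 0 0 0; 0.7 0 -0.002 0.19 0 0 0; 0.7 0 -0.002 0.22 0 0 0; 0.7 0 -0.002 0.24 0 0 0; 0.7 0 -0.002 0.26 0 0 0; 0.7 0 -0.002 0.28 0 0 0; 0.7 0 -0.002 0.3 0 0 0; 0.7 0 -0.002 0.32 0 0 0; 0.7 0 -0.002 0.335 0 0 0; 0.7 0 -0.002 0.35 0 0 0; 0.7 0 -0.002 0.35 0 0 0' 45
python3 -m inch '0.7 0 0 0 0 0 0; 0.7 0 0 0 0 0 0'
```

```text
t: 27.5
eef_pos: [0.5439, -0.0166, 0.0959]
ee_rot: [-3.138, -0.0, -1.376]
force: [2.0, -1.4, 3.9]
width: 0.0421
t: 27.7
eef_pos: [0.5434, -0.0165, 0.0958]
ee_rot: [-3.139, -0.0, -1.376]
force: [3.3, -1.1, 3.9]
width: 0.0417
```

```bash
python3 -m inch '0.7 0 0 0.006 0 0 0; 0.7 0 0 0.006 0 0 0; 0.5 0 0 0.006 0 0 0; 0.3 0 0 0.006 0 0 0; 0.3 0 0 -0.1 0 0 0;0.3 0 0 -0.25 0 0 0;0.3 0 0 -0.4 0 0 0;0.3 0 0 -0.4 0 0 0;0.3 0 0 -0.4 0 0 0'
python3 - <<'E'
from h import *
f=wrist('w10.png'); stack(f)
t=arm.grab_frame('top')
for o in disks(t): 
    if .03<o[1]<.055: print(*o)
go((.5728,-.3905,.15,-1.377))
E
```

```text
t: 28.6
eef_pos: [0.5412, -0.0166, 0.215]
ee_rot: [3.141, 0.001, -1.377]
force: [-0.8, 1.3, -1.3]
width: 0.0611
stack top n 1234 z med/95 [0.1045 0.1055 0.1059]
tilt [0.004 0.008 0.105]
[ 0.694  -0.1628  0.012 ] 0.037 101 [59. 60. 63.]
[ 0.5726 -0.3904  0.012 ] 0.041 325 [124. 124. 130.]
[ 0.4998 -0.3006  0.012 ] 0.032 189 [120. 112. 104.]
[ 0.4298 -0.3855  0.012 ] 0.042 339 [130. 129. 135.]
[0.4374 0.1546 0.012 ] 0.038 108 [58.  58.  59.5]
[ 0.4246 -0.2095  0.012 ] 0.042 336 [75. 76. 78.]
[0.3507 0.3723 0.012 ] 0.046 369 [144.  94.  61.]
t 28.7 p [ 0.5406 -0.0169  0.2133] rpy [ 3.1379e+00  5.0000e-04 -1.3773e+00] F [-0.6  0.7 -1. ] w 0.0615
   1.2429 0.1333 0.2108 0.0036 0.0005 -0.0002
```

View pics/w10.png

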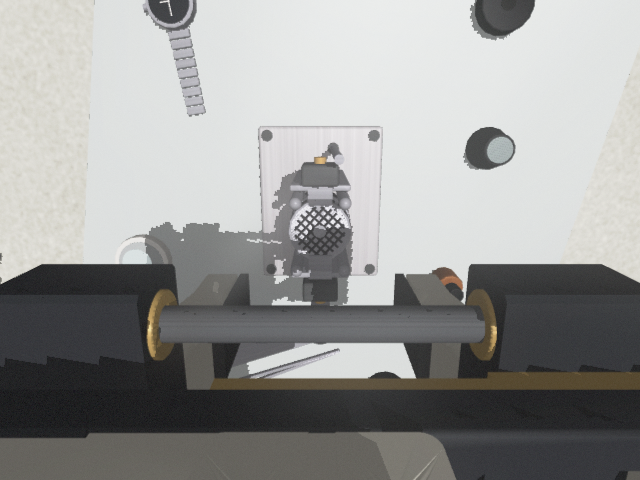

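```bash
python3 -m inch '0.3 0.15 0.016 0 0 0 0; 0.3 0.3 0.032 0 0 0 0; 0.3 0.45 0.048 0 0 0 0; 0.3 0.6 0.064 0 0 0 0; 0.3 0.75 0.08 0 0 0 0; 0.3 0.88 0.094 0 0 0 0; 0.3 0.88 0.094 0 0 0 0; 0.3 0.88 0.094 0 0 0 0'
python3 - <<'E'
from h import *
f=wrist('w11.png')
u,v=proj(f,(.5728,-.3905,.014));print(u,v)
P=cloud(f);z=P[...,2]; m=(z>.008)&(z<.022); mm=np.zeros_like(m); u,v=int(u),int(v); mm[max(0,v-60):v+60,u-60:u+60]=1
m=cv2.morphologyEx((m&mm).astype(np.uint8),cv2.MORPH_OPEN,np.ones((3,3)))
print(cv2.minEnclosingCircle(P[m>0][:,:2].astype(np.float32)))
go((.573,-.390,.15,-1.377))
E
```

```text
t: 29.5
eef_pos: [0.564, -0.2818, 0.2123]
ee_rot: [3.137, 0.002, -1.379]
force: [-0.1, -0.2, 0.0]
width: 0.0614
334.5123120199451 78.13869349360729
((0.5745196342468262, -0.38929620385169983), 0.021997831761837006)
t 29.55 p [ 0.5644 -0.281   0.2129] rpy [ 3.1383e+00  1.8000e-03 -1.3778e+00] F [ 0.4  0.4 -0.5] w 0.0614
   0.3624 0.0407 0.2092 0.0032 0.0017 -0.0008
```

View pics/w11.png

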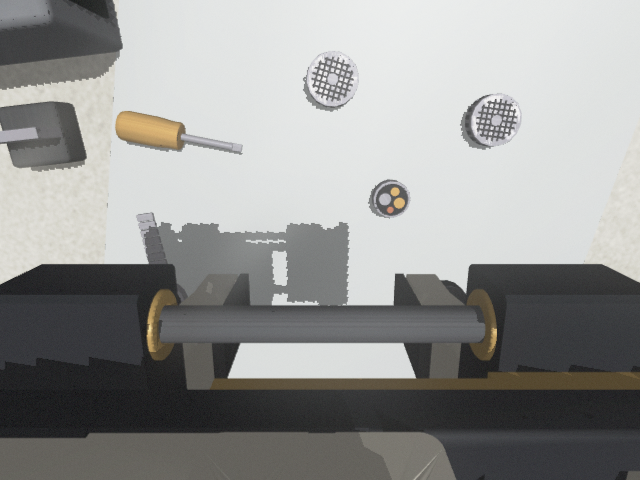

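```bash
python3 -m inch '0.3 0.15 0.016 0 0 0 0; 0.3 0.3 0.03 0.05 0 0 0; 0.3 0.361 0.035 0.2 0 0 0; 0.3 0.361 0.035 0.35 0 0 0; 0.3 0.361 0.035 0.5 0 0 0; 0.3 0.361 0.035 0.6 0 0 0; 0.3 0.361 0.035 0.65 0 0 0; 0.3 0.361 0.035 0.69 0 0 0; 0.3 0.361 0.035 0.69 0 0 0; 0.3 0.361 0.035 0.69 0 0 0'
python3 -m inch '0.3 0 0 0 0 0 0; 0.5 0 0 0 0 0 0; 0.7 0 0 0 0 0 0; 0.7 0 0 0 0 0 0; 0.7 0 0 0 0 0 0; 0.7 0 0 0 0 0 0' 30
python3 - <<'E'
from h import *
go()
E
```

```text
t: 30.55
eef_pos: [0.5771, -0.3895, 0.0094]
ee_rot: [-3.14, -0.001, -1.376]
force: [-0.3, 0.0, -0.1]
width: 0.0612
t: 31.15
eef_pos: [0.5762, -0.3897, 0.0086]
ee_rot: [-3.141, -0.0, -1.377]
force: [-1.0, 0.7, 4.7]
width: 0.0431
t 31.15 p [ 0.5762 -0.3897  0.0086] rpy [-3.1413e+00 -4.0000e-04 -1.3766e+00] F [-1.   0.7  4.7] w 0.0431
```

```bash
python3 -m inch '0.7 0 0 -0.05 0 0 0; 0.7 0 0 -0.2 0 0 0; 0.7 0 0 -0.35 0 0 0; 0.7 0 0 -0.5 0 0 0; 0.7 -0.15 -0.017 -0.65 0 0 0; 0.7 -0.3 -0.034 -0.65 0 0 0; 0.7 -0.45 -0.05 -0.65 0 0 0; 0.7 -0.6 -0.067 -0.65 0 0 0; 0.7 -0.75 -0.085 -0.65 0 0 0; 0.7 -0.9 -0.1 -0.65 0 0 0; 0.7 -1 -0.12 -0.65 0 0 0; 0.7 -1 -0.12 -0.65 0 0 0' 40
python3 - <<'E'
from h import *
go((.542,-.0166,.20,-1.377))
E
```

```text
t: 32.35
eef_pos: [0.5536, -0.085, 0.2042]
ee_rot: [-3.14, 0.0, -1.373]
force: [1.1, -0.2, -0.2]
width: 0.0427
t 32.35 p [ 0.5536 -0.085   0.2042] rpy [-3.1399e+00  4.0000e-04 -1.3731e+00] F [ 1.1 -0.2 -0.2] w 0.0427
   -0.2310 -0.0069 0.0140 -0.0016 0.0004 0.0037
```

```bash
python3 -m inch '0.7 -0.12 -0.004 0.01 0 0 0; 0.7 -0.233 -0.008 0.014 0 0 0.003; 0.7 -0.233 -0.008 0.014 0 0 0.003; 0.7 -0.233 -0.008 0.014 0 0 0.003; 0.7 -0.233 -0.008 0.014 0 0 0.003'
python3 - <<'E'
from h import *
f=wrist('w12.png'); held('w12.npz')
go((.542,-.0166,.13,-1.377))
E
```

```text
t: 32.85
eef_pos: [0.5425, -0.0198, 0.1991]
ee_rot: [-3.141, -0.0, -1.38]
force: [-0.2, -0.3, -0.9]
width: 0.0424
top z in tool -0.007820325035937659 far edge x 0.021371349044386215 y range -0.01946806758962868 0.019491224600859402
-0.012 0.0009560558037457409
-0.006 -6.718354040389715e-05
0 -0.00023079871928862947
0.006 -1.8278651638631987e-05
0.012 0.00036838327540578836
t 32.9 p [ 0.5425 -0.0199  0.199 ] rpy [-3.1415e+00 -1.0000e-04 -1.3808e+00] F [0.8 0.1 0.3] w 0.0428
   -0.0112 -0.0004 0.2299 -0.0001 -0.0001 -0.0036
```

View pics/w12.png

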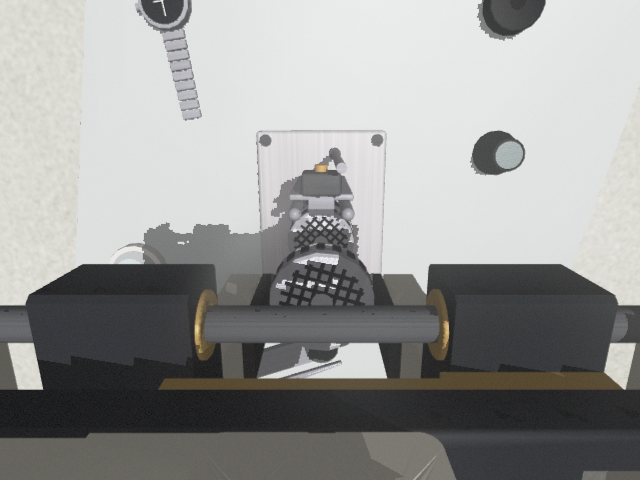

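```bash
python3 -m inch '0.7 -0.011 0 0.05 0 0 -0.003; 0.7 -0.011 0 0.14 0 0 -0.003; 0.7 -0.011 0 0.19 0 0 -0.003; 0.7 -0.011 0 0.22 0 0 -0.003; 0.7 -0.011 0 0.24 0 0 -0.003; 0.7 -0.011 0 0.26 0 0 -0.003; 0.7 -0.011 0 0.28 0 0 -0.003; 0.7 -0.011 0 0.3 0 0 -0.003; 0.7 -0.011 0 0.32 0 0 -0.003; 0.7 -0.011 0 0.34 0 0 -0.003; 0.7 -0.011 0 0.358 0 0 -0.003; 0.7 -0.011 0 0.358 0 0 -0.003' 45
python3 -m inch '0.7 0 0 0 0 0 0; 0.7 0 0 0.003 0 0 0; 0.7 0 0 0.003 0 0 0'
```

```text
t: 34.1
eef_pos: [0.5435, -0.0159, 0.0923]
ee_rot: [-3.138, -0.001, -1.376]
force: [1.7, -1.7, 3.1]
width: 0.0425
t: 34.4
eef_pos: [0.5432, -0.0158, 0.0915]
ee_rot: [-3.139, -0.0, -1.376]
force: [3.6, -2.8, 5.7]
width: 0.0427
```

```bash
python3 -m inch '0.7 0 0 0.003 0 0 0; 0.5 0 0 0.003 0 0 0; 0.3 0 0 0.003 0 0 0; 0.3 0 0 0.003 0 0 0; 0.3 0 0 -0.1 0 0 0;0.3 0 0 -0.25 0 0 0;0.3 0 0 -0.4 0 0 0;0.3 0 0 -0.4 0 0 0;0.3 0 0 -0.4 0 0 0'
python3 - <<'E'
from h import *
f=wrist('w13.png'); stack(f)
t=arm.grab_frame('top'); save(t,'top3.png')
for o in disks(t): 
    if .03<o[1]<.055: print(*o)
go((.4305,-.385,.215,-1.377))
E
```

```text
t: 35.3
eef_pos: [0.5416, -0.0156, 0.2111]
ee_rot: [-3.14, 0.001, -1.377]
force: [0.1, -0.9, -1.2]
width: 0.0615
stack top n 1267 z med/95 [0.1045 0.1054 0.1058]
tilt [-0.001  0.003  0.104]
[0.712  0.0757 0.012 ] 0.04 84 [167.5 172.  174. ]
[ 0.5003 -0.3001  0.012 ] 0.032 194 [120.  112.5 104. ]
[ 0.4298 -0.3855  0.012 ] 0.042 343 [130. 129. 134.]
[0.4375 0.1549 0.012 ] 0.039 115 [57. 57. 59.]
[ 0.4246 -0.2085  0.012 ] 0.042 338 [75. 76. 78.]
[0.3517 0.3733 0.012 ] 0.043 361 [144.  95.  61.]
t 35.4 p [ 0.5406 -0.0159  0.2092] rpy [ 3.1391e+00  4.0000e-04 -1.3770e+00] F [ 0.   0.2 -1.2] w 0.0614
   1.1365 0.5972 -0.0183 0.0023 0.0004 -0.0000
```

View pics/w13.png

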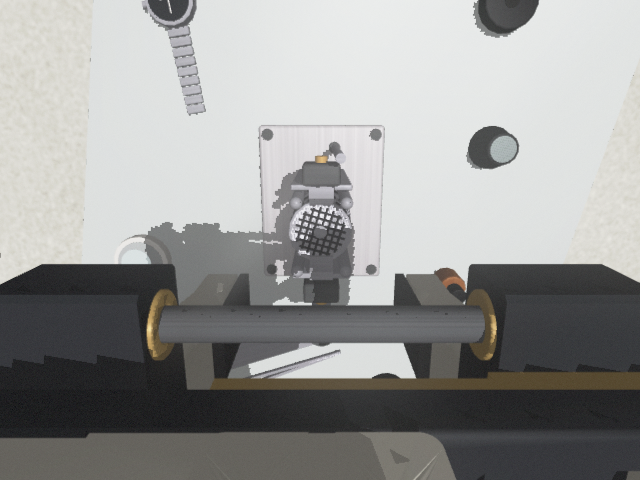

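```bash
python3 -m inch '0.3 0.13 0.09 0 0 0 0; 0.3 0.26 0.18 0 0 0 0; 0.3 0.4 0.27 0 0 0 0; 0.3 0.53 0.36 0 0 0 0; 0.3 0.66 0.46 0 0 0 0; 0.3 0.8 0.55 0 0 0 0; 0.3 0.85 0.6 0 0 0 0; 0.3 0.85 0.6 0 0 0 0; 0.3 0.85 0.6 0 0 0 0'
python3 - <<'E'
from h import *
f=wrist('w14.png')
u,v=proj(f,(.43,-.3855,.014));print(u,v)
P=cloud(f);z=P[...,2]; m=(z>.008)&(z<.022); mm=np.zeros_like(m); u,v=int(u),int(v); mm[max(0,v-50):v+50,u-50:u+50]=1
m=cv2.morphologyEx((m&mm).astype(np.uint8),cv2.MORPH_OPEN,np.ones((3,3)))
c=cv2.minEnclosingCircle(P[m>0][:,:2].astype(np.float32));print(c)
go((*c[0],.005,-1.377))
E
```

```text
t: 36.3
eef_pos: [0.4133, -0.3009, 0.209]
ee_rot: [3.139, 0.002, -1.379]
force: [-0.5, 0.8, -0.1]
width: 0.0615
320.23998086838407 105.81440427406045
((0.4305455684661865, -0.38368210196495056), 0.02198823355138302)
t 36.35 p [ 0.4138 -0.3005  0.2093] rpy [ 3.1397e+00  1.2000e-03 -1.3773e+00] F [-0.2  0.4  0. ] w 0.0613
   0.2837 -0.0026 0.6808 0.0018 0.0011 -0.0003
```

```bash
python3 -m inch '0.3 0.15 -0.001 0 0 0 0; 0.3 0.28 -0.003 0.05 0 0 0; 0.3 0.283 -0.003 0.2 0 0 0; 0.3 0.283 -0.003 0.35 0 0 0; 0.3 0.283 -0.003 0.5 0 0 0; 0.3 0.283 -0.003 0.6 0 0 0; 0.3 0.283 -0.003 0.65 0 0 0; 0.3 0.283 -0.003 0.688 0 0 0; 0.3 0.283 -0.003 0.688 0 0 0; 0.3 0.283 -0.003 0.688 0 0 0'
python3 -m inch '0.3 0 0 0 0 0 0; 0.5 0 0 0 0 0 0; 0.7 0 0 0 0 0 0; 0.7 0 0 0 0 0 0; 0.7 0 0 0 0 0 0; 0.7 0 0 0 0 0 0' 40
python3 -m inch '0.7 0 0 -0.05 0 0 0; 0.7 0 0 -0.2 0 0 0; 0.7 0 0 -0.35 0 0 0; 0.7 0 0 -0.5 0 0 0; 0.7 0 0 -0.65 0 0 0; 0.7 0 0 -0.65 0 0 0; 0.7 0 0 -0.65 0 0 0'
python3 - <<'E'
from h import *
go((.542,-.0166,.2,-1.377))
E
```

```text
t: 37.35
eef_pos: [0.4324, -0.3837, 0.0045]
ee_rot: [-3.141, -0.0, -1.376]
force: [0.2, 0.3, 0.0]
width: 0.0615
t: 37.95
eef_pos: [0.4317, -0.3841, 0.0046]
ee_rot: [-3.141, -0.0, -1.377]
force: [-1.2, 1.3, 5.8]
width: 0.0427
t: 38.65
eef_pos: [0.432, -0.384, 0.2002]
ee_rot: [-3.139, -0.001, -1.377]
force: [-0.0, 0.3, -2.7]
width: 0.0426
t 38.65 p [ 0.432  -0.384   0.2002] rpy [-3.139e+00 -1.200e-03 -1.377e+00] F [-0.   0.3 -2.7] w 0.0426
   -1.1311 -0.5955 0.0008 -0.0024 -0.0012 -0.0000
```

```bash
python3 -m inch '0.7 -0.13 -0.07 0 0 0 0; 0.7 -0.26 -0.14 0 0 0 0; 0.7 -0.4 -0.21 0 0 0 0; 0.7 -0.53 -0.28 0 0 0 0; 0.7 -0.66 -0.35 0 0 0 0; 0.7 -0.8 -0.42 0 0 0 0; 0.7 -0.93 -0.49 0 0 0 0; 0.7 -0.93 -0.595 0 0 0 0; 0.7 -0.93 -0.595 0 0 0 0; 0.7 -0.93 -0.595 0 0 0 0'
python3 - <<'E'
from h import *
go((.542,-.0166,.2,-1.377))
E
```

```text
t: 39.65
eef_pos: [0.5522, -0.0754, 0.1969]
ee_rot: [3.138, 0.0, -1.376]
force: [-0.1, -0.1, -0.2]
width: 0.043
t 39.65 p [ 0.5522 -0.0754  0.1969] rpy [ 3.1377e+00  4.0000e-04 -1.3763e+00] F [-0.1 -0.1 -0.2] w 0.043
   -0.1990 -0.0047 -0.0103 0.0037 0.0004 0.0007
```

```bash
python3 -m inch '0.7 -0.1 -0.003 0 0 0 0; 0.7 -0.199 -0.005 0 0 0 0; 0.7 -0.199 -0.005 0 0 0 0; 0.7 -0.199 -0.005 0 0 0 0; 0.7 -0.199 -0.005 0 0 0 0'
python3 - <<'E'
from h import *
f=wrist('w15.png'); held('w15.npz')
go((.542,-.0166,.13,-1.377))
E
```

```text
t: 40.15
eef_pos: [0.5423, -0.0178, 0.1987]
ee_rot: [3.141, -0.0, -1.378]
force: [0.0, -0.1, -1.0]
width: 0.0429
top z in tool -0.011715316373368687 far edge x 0.02143490912934875 y range -0.019495136981573416 0.01949411037254656
-0.012 0.00018289969818484006
-0.006 -1.7912168427912378e-06
0 -0.00027350203627377057
0.006 0.00034427799561864356
0.012 0.0011383367804447368
t 40.2 p [ 0.5425 -0.0179  0.1988] rpy [ 3.1409e+00 -1.0000e-04 -1.3780e+00] F [ 0.3 -0.3 -0.8] w 0.0429
   -0.0045 0.0007 0.2292 0.0006 -0.0001 -0.0009
```

View pics/w15.png

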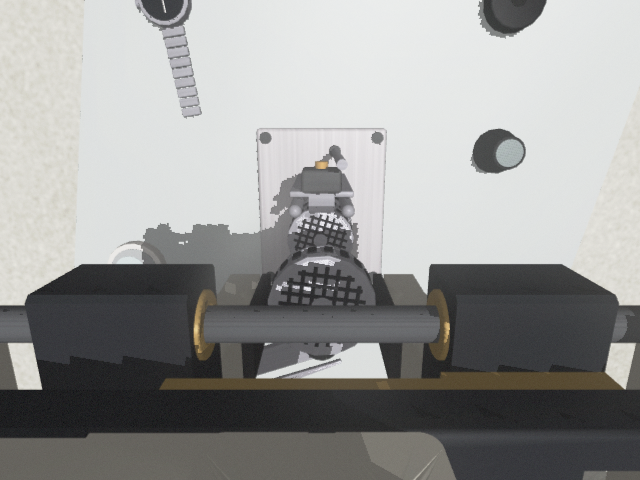

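```bash
python3 -m inch '0.7 -0.004 0 0.05 0 0 0; 0.7 -0.004 0 0.14 0 0 0; 0.7 -0.004 0 0.2 0 0 0; 0.7 -0.004 0 0.23 0 0 0; 0.7 -0.004 0 0.25 0 0 0; 0.7 -0.004 0 0.27 0 0 0; 0.7 -0.004 0 0.29 0 0 0; 0.7 -0.004 0 0.31 0 0 0; 0.7 -0.004 0 0.33 0 0 0; 0.7 -0.004 0 0.35 0 0 0; 0.7 -0.004 0 0.364 0 0 0; 0.7 -0.004 0 0.367 0 0 0' 45
python3 -m inch '0.7 0 0 0 0 0 0; 0.7 0 0 0 0 0 0; 0.7 0 0 0 0 0 0'
```

```text
t: 41.4
eef_pos: [0.5441, -0.016, 0.0903]
ee_rot: [-3.139, -0.001, -1.376]
force: [0.8, -2.6, 7.2]
width: 0.0424
t: 41.7
eef_pos: [0.5441, -0.016, 0.0902]
ee_rot: [-3.139, -0.001, -1.376]
force: [1.5, -4.1, 6.1]
width: 0.0427
```

```bash
python3 -m inch '0.7 0 0 0.005 0 0 0; 0.7 0 0 0.005 0 0 0; 0.5 0 0 0.005 0 0 0; 0.3 0 0 0.005 0 0 0; 0.3 0 0 0.005 0 0 0; 0.3 0 0 -0.1 0 0 0;0.3 0 0 -0.25 0 0 0;0.3 0 0 -0.4 0 0 0;0.3 0 0 -0.4 0 0 0;0.3 0 0 -0.4 0 0 0'
python3 - <<'E'
from h import *
f=wrist('w16.png'); stack(f)
t=arm.grab_frame('scene'); crop(t,'s16.png',230,390,180,310,5)
t=arm.grab_frame('top')
for o in disks(t): 
    if .03<o[1]<.055: print(*o)
go((.4245,-.2085,.215,-1.377))
E
```

```text
t: 42.7
eef_pos: [0.5429, -0.0152, 0.2099]
ee_rot: [-3.139, 0.001, -1.377]
force: [-0.3, -0.1, -1.3]
width: 0.0612
stack top n 1287 z med/95 [0.1045 0.1054 0.1058]
tilt [ 0.005 -0.002  0.105]
[ 0.5009 -0.3007  0.012 ] 0.032 186 [118.  111.  102.5]
[0.4375 0.1549 0.012 ] 0.039 119 [58. 57. 59.]
[ 0.4246 -0.2085  0.012 ] 0.042 337 [75. 76. 78.]
[0.3513 0.3735 0.012 ] 0.045 369 [143.  93.  61.]
t 42.85 p [ 0.5418 -0.0157  0.2076] rpy [ 3.1392e+00  2.0000e-04 -1.3769e+00] F [ 0.1  0.4 -0. ] w 0.0612
   0.5553 0.5075 -0.0236 0.0023 0.0002 0.0001
```

View pics/w16.png

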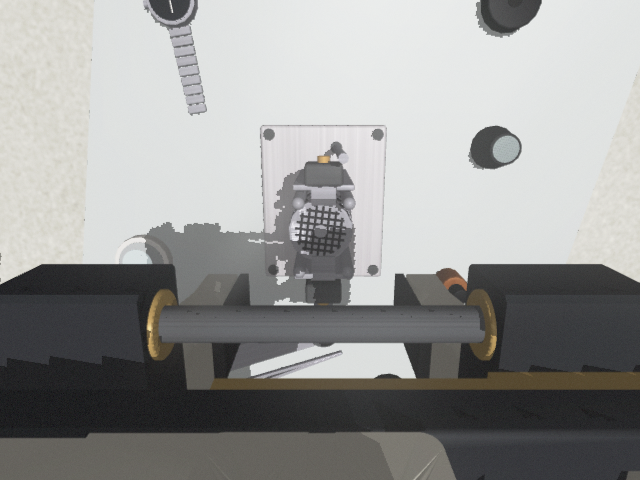

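View pics/s16.png

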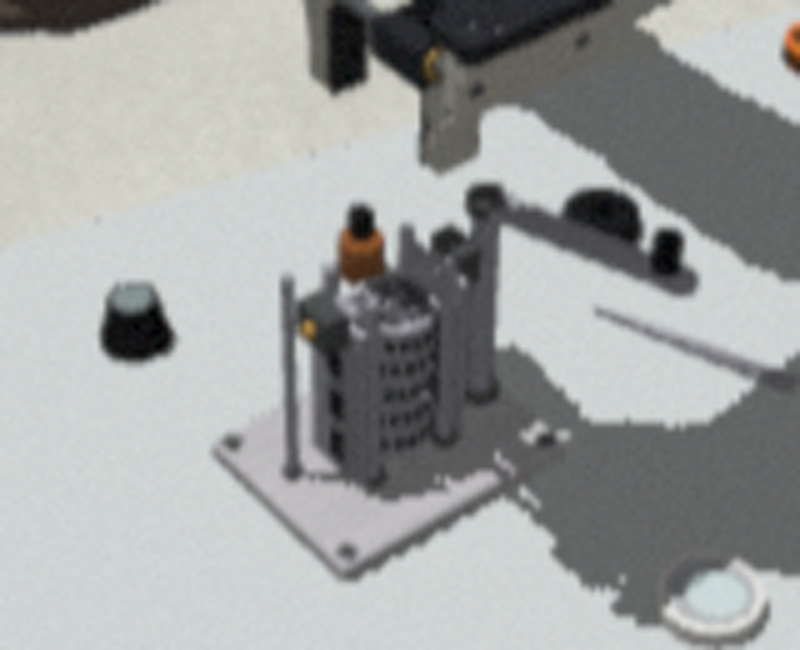

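```bash
python3 -m inch '0.3 0.1 0.1 0 0 0 0; 0.3 0.2 0.2 0 0 0 0; 0.3 0.28 0.3 0 0 0 0; 0.3 0.29 0.42 0 0 0 0; 0.3 0.29 0.5 0 0 0 0; 0.3 0.29 0.505 0 0 0 0; 0.3 0.29 0.505 0 0 0 0; 0.3 0.29 0.505 0 0 0 0'
cat >> h.py <<'E'
def disk_w(n,x,y):
    f=wrist(n); u,v=proj(f,(x,y,.014));print(u,v)
    P=cloud(f);z=P[...,2]; m=(z>.008)&(z<.022); mm=np.zeros_like(m); u,v=int(u),int(v); mm[max(0,v-50):min(v+50,262),u-50:u+50]=1
    m=cv2.morphologyEx((m&mm).astype(np.uint8),cv2.MORPH_OPEN,np.ones((3,3)))
    c=cv2.minEnclosingCircle(P[m>0][:,:2].astype(np.float32));print(c); return c[0]
E
python3 - <<'E'
from h import *
c=disk_w('w17.png',.4245,-.2085)
go((*c,.006,-1.377))
E
```

```text
t: 43.65
eef_pos: [0.4113, -0.1301, 0.2086]
ee_rot: [3.141, -0.0, -1.376]
force: [0.2, 0.1, -0.1]
width: 0.0608
323.4580466183674 114.55775517483976
((0.42572352290153503, -0.2082270085811615), 0.021948983892798424)
t 43.7 p [ 0.4114 -0.13    0.2085] rpy [ 3.1407 -0.     -1.3764] F [0.5 0.  0.1] w 0.0609
   0.2649 0.0028 0.6751 0.0009 -0.0000 0.0006
```

View pics/w17.png

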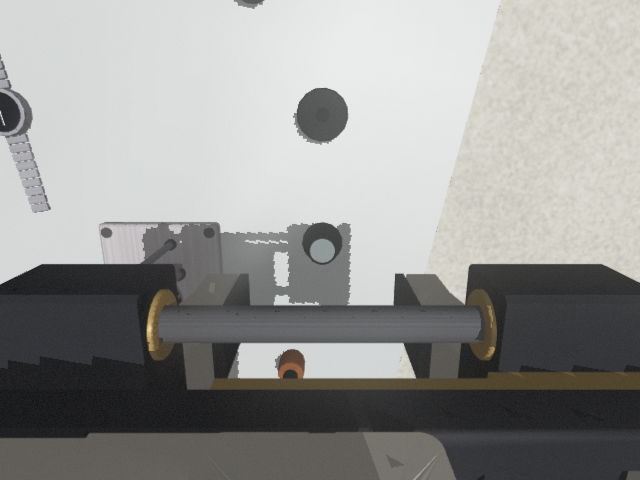

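```bash
python3 -m inch '0.3 0.15 0.001 0 0 0 0; 0.3 0.265 0.001 0.05 0 0 0; 0.3 0.265 0.001 0.2 0 0 0; 0.3 0.265 0.001 0.35 0 0 0; 0.3 0.265 0.001 0.5 0 0 0; 0.3 0.265 0.001 0.6 0 0 0; 0.3 0.265 0.001 0.65 0 0 0; 0.3 0.265 0.001 0.678 0 0 0; 0.3 0.265 0.001 0.678 0 0 0; 0.3 0.265 0.001 0.678 0 0 0'
python3 -m inch '0.3 0 0 0 0 0 0; 0.5 0 0 0 0 0 0; 0.7 0 0 0 0 0 0; 0.7 0 0 0 0 0 0; 0.7 0 0 0 0 0 0; 0.7 0 0 0 0 0 0' 40
python3 -m inch '0.7 0 0 -0.05 0 0 0; 0.7 0 0 -0.2 0 0 0; 0.7 0 0 -0.35 0 0 0; 0.7 0 0 -0.5 0 0 0; 0.7 0 0 -0.65 0 0 0; 0.7 0 0 -0.8 0 0 0; 0.7 0 0 -0.8 0 0 0'
python3 - <<'E'
from h import *
go((.6338,.2422,.2,-.871))
E
```

```text
t: 44.7
eef_pos: [0.4266, -0.2083, 0.0059]
ee_rot: [-3.141, -0.0, -1.376]
force: [-0.2, -0.7, -0.5]
width: 0.0616
t: 45.3
eef_pos: [0.4261, -0.2084, 0.006]
ee_rot: [-3.141, -0.0, -1.377]
force: [-1.3, 1.7, 6.7]
width: 0.0428
t: 46.0
eef_pos: [0.4288, -0.2092, 0.252]
ee_rot: [-3.132, -0.004, -1.376]
force: [0.3, 0.9, -0.8]
width: 0.0426
t 46.0 p [ 0.4288 -0.2092  0.252 ] rpy [-3.1316 -0.0044 -1.376 ] F [ 0.3  0.9 -0.8] w 0.0426
   -1.3447 -0.9600 0.1770 -0.0083 -0.0066 -0.4822
```

```bash
python3 -m inch '0.7 -0.13 -0.09 0 0 0 -0.05; 0.7 -0.26 -0.18 0 0 0 -0.1; 0.7 -0.39 -0.27 0 0 0 -0.15; 0.7 -0.52 -0.36 0 0 0 -0.2; 0.7 -0.65 -0.45 0 0 0 -0.25; 0.7 -0.78 -0.55 0 0 0 -0.3; 0.7 -0.91 -0.65 0 0 0 -0.4; 0.7 -0.99 -0.72 0 0 0 -0.48; 0.7 -0.99 -0.72 0 0 0 -0.48'
python3 - <<'E'
from h import *
go((.6338,.2422,.15,-.871))
t=arm.grab_frame('top'); save(t,'top4.png')
P=cloud(t); z=P[...,2]; m=((z>.034)&(z<.046)); m[:, :140]=0;m[:,225:]=0;m[:170]=0;m[260:]=0
m=cv2.morphologyEx(m.astype(np.uint8),cv2.MORPH_OPEN,np.ones((3,3)))>0
print(m.sum(),cv2.minAreaRect(P[m][:,:2].astype(np.float32)))
E
```

```text
t: 46.9
eef_pos: [0.5818, 0.1281, 0.2439]
ee_rot: [3.14, 0.0, -0.868]
force: [-0.1, -0.5, -1.7]
width: 0.0427
t 46.9 p [0.5818 0.1281 0.2439] rpy [ 3.1402e+00  4.0000e-04 -8.6850e-01] F [-0.1 -0.5 -1.7] w 0.0427
   -0.1782 -0.3786 0.3124 0.0013 0.0003 0.0024
321 ((0.5895140767097473, 0.27914124727249146), (0.021433500573039055, 0.10659726709127426), 32.179962158203125)
```

View pics/top4.png

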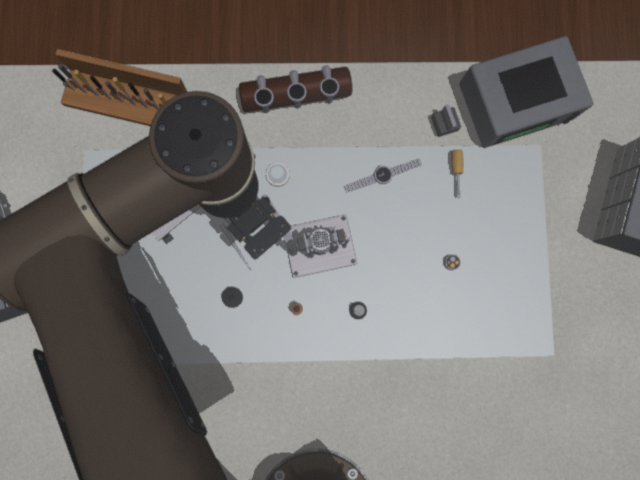

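```bash
python3 - <<'E'
from h import *
go((.5888,.2958,.16,-.871))
E
```

```text
t 46.95 p [0.5807 0.1265 0.244 ] rpy [ 3.1396e+00  6.0000e-04 -8.7180e-01] F [-0.5 -1.  -1. ] w 0.0429
   -0.4146 -0.3843 0.2795 0.0019 0.0006 -0.0008
```

```bash
python3 -m inch '0.7 -0.1 -0.1 0 0 0 0; 0.7 -0.2 -0.2 0.05 0 0 0; 0.7 -0.3 -0.3 0.1 0 0 0; 0.7 -0.414 -0.384 0.2 0 0 0; 0.7 -0.414 -0.384 0.28 0 0 0; 0.7 -0.414 -0.384 0.28 0 0 0; 0.7 -0.414 -0.384 0.28 0 0 0'
python3 - <<'E'
from h import *
f=wrist('w18.png'); held('w18.npz')
P=cloud(f); z=P[...,2]; m=((z>.036)&(z<.046)); m[262:]=0
m=cv2.morphologyEx(m.astype(np.uint8),cv2.MORPH_OPEN,np.ones((3,3)))
n,l,st,c=cv2.connectedComponentsWithStats(m)
for i in range(1,n):
    if st[i,4]>300: r=cv2.minAreaRect(P[l==i][:,:2].astype(np.float32)); print(c[i],r,cv2.boxPoints(r).round(4).tolist(),np.median(z[l==i]))
go((.5888,.2958,.06,-.871))
E
```

```text
t: 47.65
eef_pos: [0.5891, 0.2928, 0.1618]
ee_rot: [3.14, -0.001, -0.875]
force: [1.0, -0.7, 0.2]
width: 0.0427
top z in tool -0.010158344718440876 far edge x 0.021532566235208623 y range -0.019496172092928307 0.01948679537020084
-0.012 0.0005646408312849904
-0.006 0.00012909828839998902
0 -0.0002063232703519574
0.006 0.0001640029606530119
0.012 0.0009274799758858983
[315.3704836  154.11992774] ((0.6208595633506775, 0.2604917287826538), (0.028114404529333115, 0.1245165690779686), 39.83094024658203) [[0.5702000260353088, 0.2992999851703644], [0.6499000191688538, 0.2037000060081482], [0.671500027179718, 0.22169999778270721], [0.5917999744415283, 0.3172999918460846]] 0.040303759791434426
t 47.7 p [0.5898 0.293  0.163 ] rpy [-3.1404e+00 -6.0000e-04 -8.7510e-01] F [ 0.5 -1.5  0.6] w 0.0427
   -0.0096 -0.0030 0.3435 -0.0011 -0.0006 -0.0039
```

View pics/w18.png

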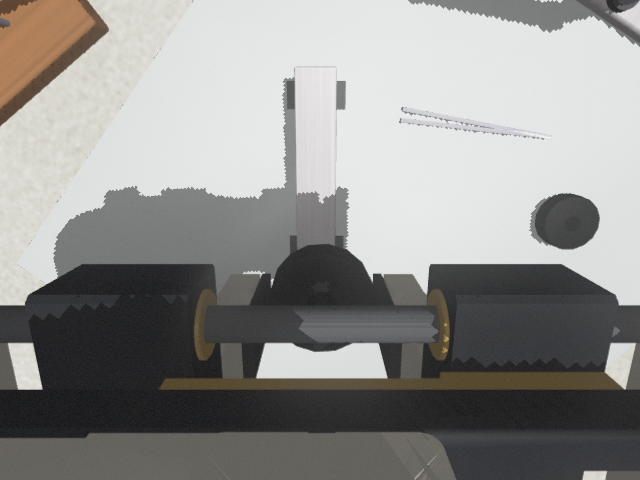

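```bash
python3 - <<'E'
from h import *
go((.5903,.2972,.0465,-.876))
E
```

```text
t 47.7 p [0.5898 0.293  0.163 ] rpy [-3.1404e+00 -6.0000e-04 -8.7510e-01] F [ 0.5 -1.5  0.6] w 0.0427
   -0.0100 -0.0097 0.3885 -0.0011 -0.0006 0.0009
```

```bash
python3 -m inch '0.7 -0.005 -0.006 0.1 0 0 0; 0.7 -0.005 -0.006 0.2 0 0 0; 0.7 -0.005 -0.006 0.3 0 0 0; 0.7 -0.005 -0.006 0.34 0 0 0; 0.7 -0.005 -0.006 0.34 0 0 0; 0.7 -0.005 -0.006 0.34 0 0 0'
python3 - <<'E'
from h import *
go((.5903,.2972,.0465,-.876))
E
```

```text
t: 48.3
eef_pos: [0.5908, 0.2964, 0.0616]
ee_rot: [-3.139, -0.0, -0.874]
force: [0.3, 0.2, 0.6]
width: 0.0427
t 48.3 p [0.5908 0.2964 0.0616] rpy [-3.1391e+00 -4.0000e-04 -8.7430e-01] F [0.3 0.2 0.6] w 0.0427
   -0.0031 -0.0001 0.0503 -0.0024 -0.0004 0.0016
```

```bash
python3 -m inch '0.7 -0.002 0 0.03 0 0 0; 0.7 -0.002 0 0.045 0 0 0; 0.7 -0.002 0 0.05 0 0 0; 0.7 -0.002 0 0.05 0 0 0; 0.7 -0.002 0 0.05 0 0 0'
```

```text
t: 48.8
eef_pos: [0.5895, 0.297, 0.0461]
ee_rot: [-3.14, -0.0, -0.874]
force: [-2.7, -0.8, 8.0]
width: 0.0426
```

```bash
python3 -m inch '0.62 0 0 -0.002 0 0 0; 0.5 0 0 -0.002 0 0 0; 0.4 0 0 -0.002 0 0 0; 0.3 0 0 -0.002 0 0 0; 0.3 0 0 -0.05 0 0 0; 0.3 0 0 -0.2 0 0 0; 0.3 0 0 -0.35 0 0 0; 0.3 -0.2 0 -0.45 0 0 0; 0.3 -0.2 0 -0.45 0 0 0; 0.3 -0.2 0 -0.45 0 0 0'
python3 - <<'E'
from h import *
f=wrist('w19.png')
P=cloud(f); z=P[...,2]; m=((z>.05)&(z<.064)); m[262:]=0
m=cv2.morphologyEx(m.astype(np.uint8),cv2.MORPH_OPEN,np.ones((3,3)))
n,l,st,c=cv2.connectedComponentsWithStats(m)
for i in range(1,n):
    if st[i,4]>300: print(c[i],cv2.minEnclosingCircle(P[l==i][:,:2].astype(np.float32)),np.median(z[l==i]))
go((.4346,.168,.16,-.876))
E
```

```text
t: 49.8
eef_pos: [0.5501, 0.3448, 0.1822]
ee_rot: [-3.138, 0.001, -0.872]
force: [0.4, -0.3, -1.4]
width: 0.0612
[323.33397498 137.4533205 ] ((0.5888189673423767, 0.2967448830604553), 0.022049739956855774) 0.05629722495472701
t 49.85 p [0.5501 0.3436 0.1806] rpy [-3.1402e+00  4.0000e-04 -8.7220e-01] F [ 0.3 -0.1  0.1] w 0.0616
   0.2006 0.6715 0.0677 -0.0013 0.0003 0.0036
```

View pics/w19.png

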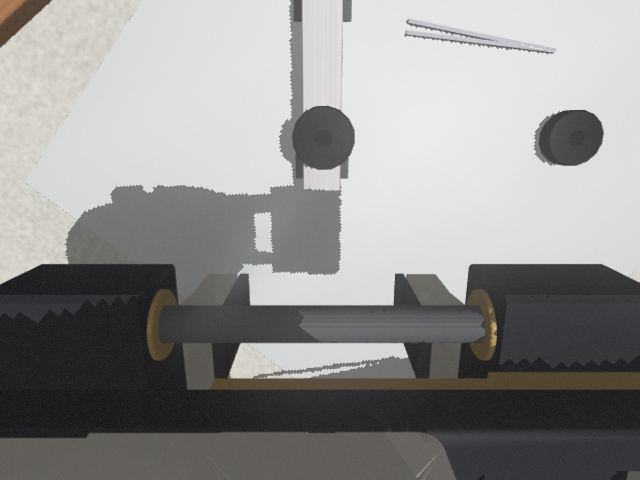

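```bash
python3 - <<'E'
from h import *
f=dict(np.load('w19.npz')); P=cloud(f); z=P[...,2]; m=((z>.008)&(z<.022)); mm=np.zeros_like(m);mm[95:180,525:615]=1
m=cv2.morphologyEx((m&mm).astype(np.uint8),cv2.MORPH_OPEN,np.ones((3,3)))
c=cv2.minEnclosingCircle(P[m>0][:,:2].astype(np.float32)); print(c)
go((*c[0],.006,-.876))
E
```

```text
((0.4362061619758606, 0.1694382280111313), 0.02266460284590721)
t 49.85 p [0.5501 0.3436 0.1806] rpy [-3.1402e+00  4.0000e-04 -8.7220e-01] F [ 0.3 -0.1  0.1] w 0.0616
   0.2006 0.6650 0.5810 -0.0013 0.0003 0.0036
```

```bash
python3 -m inch '0.3 0.05 0.15 0 0 0 0; 0.3 0.1 0.3 0 0 0 0; 0.3 0.15 0.45 0 0 0 0; 0.3 0.2 0.6 0.05 0 0 0; 0.3 0.2 0.667 0.15 0 0 0; 0.3 0.2 0.667 0.3 0 0 0; 0.3 0.2 0.667 0.42 0 0 0; 0.3 0.2 0.667 0.42 0 0 0; 0.3 0.2 0.667 0.42 0 0 0; 0.3 0.2 0.667 0.42 0 0 0'
python3 - <<'E'
from h import *
go((.4355,.169,.006,-.876))
f=wrist('w20.png')
E
```

```text
t: 50.85
eef_pos: [0.4368, 0.1689, 0.0549]
ee_rot: [-3.14, -0.0, -0.874]
force: [-0.1, -0.8, 0.8]
width: 0.0615
t 50.85 p [0.4368 0.1689 0.0549] rpy [-3.1399e+00 -3.0000e-04 -8.7390e-01] F [-0.1 -0.8  0.8] w 0.0615
   -0.0032 0.0034 0.1632 -0.0016 -0.0002 0.0020
```

View pics/w20.png

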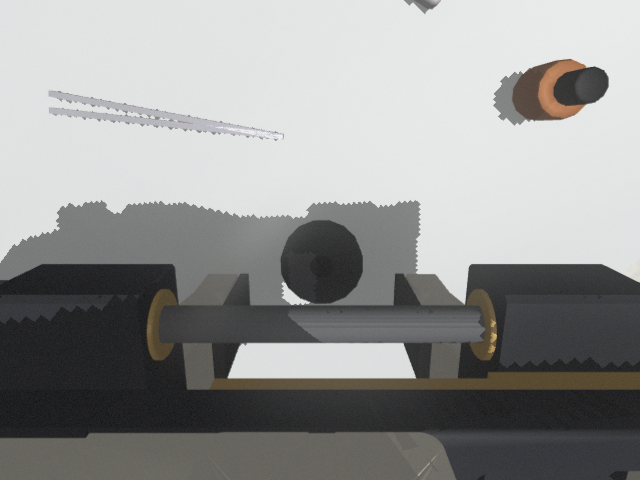

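```bash
python3 -m inch '0.3 -0.002 0 0.06 0 0 0; 0.3 -0.002 0 0.12 0 0 0; 0.3 -0.002 0 0.16 0 0 0; 0.3 -0.002 0 0.163 0 0 0; 0.3 -0.002 0 0.163 0 0 0; 0.5 -0.002 0 0.163 0 0 0; 0.7 -0.002 0 0.163 0 0 0; 0.7 -0.002 0 0.163 0 0 0; 0.7 -0.002 0 0.163 0 0 0; 0.7 -0.002 0 0.163 0 0 0; 0.7 -0.002 0 0.163 0 0 0' 40
python3 -m inch '0.7 0 0 -0.05 0 0 0; 0.7 0 0 -0.2 0 0 0; 0.7 0 0 -0.35 0 0 0; 0.7 0 0 -0.5 0 0 0; 0.7 0 0 -0.52 0 0 0; 0.7 0 0 -0.52 0 0 0'
python3 - <<'E'
from h import *
go((.6351,.2434,.16,-.876))
E
```

```text
t: 52.0
eef_pos: [0.4357, 0.1691, 0.0053]
ee_rot: [-3.141, -0.0, -0.874]
force: [-1.6, -0.2, 6.9]
width: 0.0429
t: 52.6
eef_pos: [0.436, 0.1694, 0.1623]
ee_rot: [-3.137, 0.0, -0.874]
force: [-0.7, 0.7, -0.9]
width: 0.0427
t 52.6 p [0.436  0.1694 0.1623] rpy [-3.1375e+00  5.0000e-04 -8.7420e-01] F [-0.7  0.7 -0.9] w 0.0427
   0.2367 -0.6674 0.0103 -0.0039 0.0005 0.0017
```

```bash
python3 -m inch '0.7 0.05 -0.15 0 0 0 0; 0.7 0.1 -0.3 0 0 0 0; 0.7 0.15 -0.45 0 0 0 0; 0.7 0.2 -0.6 0 0 0 0; 0.7 0.236 -0.667 0.01 0 0 0; 0.7 0.236 -0.667 0.01 0 0 0; 0.7 0.236 -0.667 0.01 0 0 0; 0.7 0.236 -0.667 0.01 0 0 0'
python3 - <<'E'
from h import *
f=wrist('w21.png'); held('w21.npz')
go((.6351,.2434,.06,-.876))
E
```

```text
t: 53.4
eef_pos: [0.6331, 0.2423, 0.1564]
ee_rot: [3.139, 0.0, -0.874]
force: [0.4, 0.3, 0.2]
width: 0.043
top z in tool -0.010859997639158757 far edge x 0.02166026280672224 y range -0.019473893560937865 0.01947479643729424
-0.012 0.0005646181764714896
-0.006 0.0004207405528454007
0 -0.00014208350587470095
0.006 0.0007721612692216662
0.012 0.0011307250243713929
t 53.45 p [0.6332 0.2425 0.1571] rpy [ 3.1405e+00  3.0000e-04 -8.7390e-01] F [ 0.2 -0.8 -0.1] w 0.0427
   0.0018 -0.0072 0.3238 0.0011 0.0003 0.0020
```

View pics/w21.png

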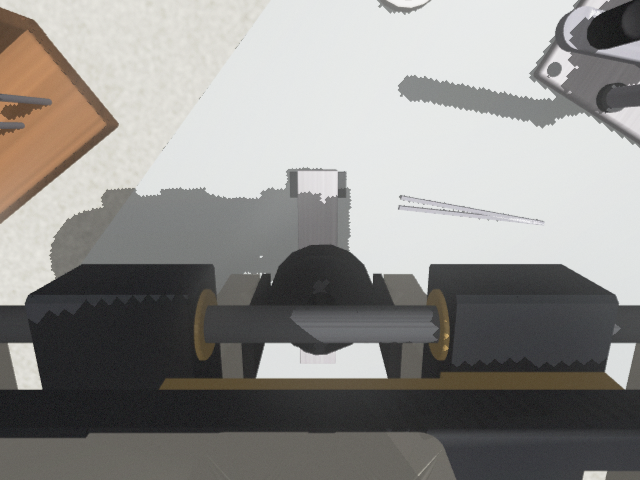

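```bash
python3 - <<'E'
from h import *
f=dict(np.load('w21.npz'))
for P in [(.529,.04,.138),(.609,.088,.158),(.609,.088,0),(.529,.04,.0)]: print(P,proj(f,P))
t=arm.grab_frame('top'); crop(t,'t5.png',220,380,180,290,5)
t=arm.grab_frame('scene'); crop(t,'s21.png',230,450,180,310,3.6)
E
```

```text
(0.529, 0.04, 0.138) (np.float64(823.9611100492978), np.float64(79.72252872458762))
(0.609, 0.088, 0.158) (np.float64(648.5514696111716), np.float64(30.104774556783298))
(0.609, 0.088, 0) (np.float64(479.1687040864873), np.float64(79.76817845370175))
(0.529, 0.04, 0.0) (np.float64(599.9641644238977), np.float64(100.45580336942842))
```

View pics/t5.png

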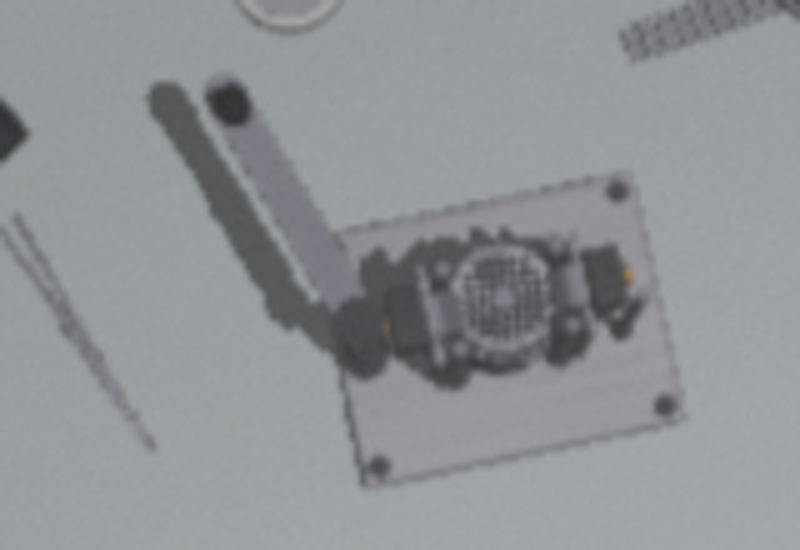

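View pics/s21.png

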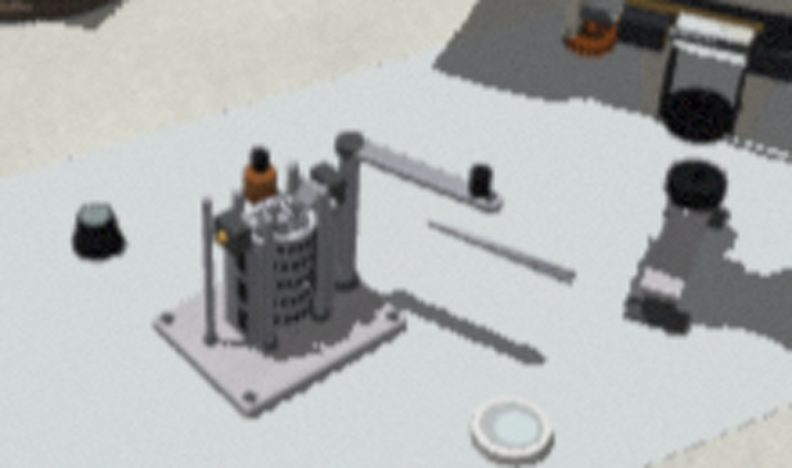

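```bash
python3 -m inch '0.7 0.001 -0.005 0.1 0 0 0; 0.7 0.001 -0.005 0.2 0 0 0; 0.7 0.001 -0.005 0.28 0 0 0; 0.7 0.001 -0.005 0.32 0 0 0; 0.7 0.001 -0.005 0.32 0 0 0; 0.7 0.001 -0.005 0.32 0 0 0'
python3 - <<'E'
from h import *
go((.6351,.2434,.0452,-.876))
E
```

```text
t: 54.15
eef_pos: [0.6361, 0.244, 0.0629]
ee_rot: [-3.14, -0.001, -0.874]
force: [0.4, 0.1, -0.1]
width: 0.0429
t 54.15 p [0.6361 0.244  0.0629] rpy [-3.1402e+00 -5.0000e-04 -8.7360e-01] F [ 0.4  0.1 -0.1] w 0.0429
   -0.0008 0.0039 0.0591 -0.0014 -0.0005 0.0023
```

```bash
python3 -m inch '0.7 0 0.003 0.03 0 0 0; 0.7 0 0.003 0.045 0 0 0; 0.7 0 0.003 0.055 0 0 0; 0.7 0 0.003 0.058 0 0 0; 0.7 0 0.003 0.058 0 0 0; 0.7 0 0.003 0.058 0 0 0'
```

```text
t: 54.75
eef_pos: [0.6348, 0.243, 0.0454]
ee_rot: [-3.141, -0.0, -0.874]
force: [-3.9, -1.5, 8.0]
width: 0.0431
```

```bash
python3 -m inch '0.62 0 0 -0.002 0 0 0; 0.5 0 0 -0.002 0 0 0; 0.4 0 0 -0.002 0 0 0; 0.3 0 0 -0.002 0 0 0; 0.3 0 0 -0.05 0 0 0; 0.3 0 0 -0.2 0 0 0; 0.3 0 0 -0.35 0 0 0; 0.3 -0.2 0 -0.5 0 0 0; 0.3 -0.25 0 -0.55 0 0 0; 0.3 -0.25 0 -0.55 0 0 0; 0.3 -0.25 0 -0.55 0 0 0'
python3 - <<'E'
from h import *
f=wrist('w22.png')
P=cloud(f); z=P[...,2]; m=((z>.05)&(z<.064)); m[262:]=0
m=cv2.morphologyEx(m.astype(np.uint8),cv2.MORPH_OPEN,np.ones((3,3)))
n,l,st,c=cv2.connectedComponentsWithStats(m)
yd=np.array([-.640,.768]);xd=np.array([.768,.640])
for i in range(1,n):
    if st[i,4]>300:
        k=cv2.minEnclosingCircle(P[l==i][:,:2].astype(np.float32)); d=np.array(k[0])-[.6127,.2703]
        print(c[i],k,np.median(z[l==i]),'rail xy',d@xd,d@yd)
t=arm.grab_frame('top'); P=cloud(t); 
z=P[...,2]; sub=(z>.142)&(z<.165)&(P[...,0]>.5)&(P[...,0]<.7)&(abs(P[...,1])<.13)
print('knob',P[sub].mean(0),sub.sum())
go((.610,.088,.22,-.2))
E
```

```text
t: 55.85
eef_pos: [0.5866, 0.3015, 0.2113]
ee_rot: [-3.139, 0.0, -0.872]
force: [0.5, -1.0, -0.5]
width: 0.0616
[322.92019483 117.38478831] ((0.6346002221107483, 0.2428918033838272), 0.022003352642059326) 0.056275083594983025 rail xy -0.0007218752532959054 -0.03506563715209958
[323.07705856 208.71906649] ((0.5889875292778015, 0.29685765504837036), 0.022089442238211632) 0.05632776151224002 rail xy -0.0012142782836914133 0.035572260339355496
knob [0.60282548 0.08128559 0.15319637] 53
t 55.95 p [0.5865 0.3    0.2089] rpy [ 3.1407e+00  2.0000e-04 -8.7430e-01] F [ 0.4 -0.3  0.2] w 0.0612
   0.5923 0.3934 -0.0366 0.0007 0.0004 -0.6439
```

View pics/w22.png

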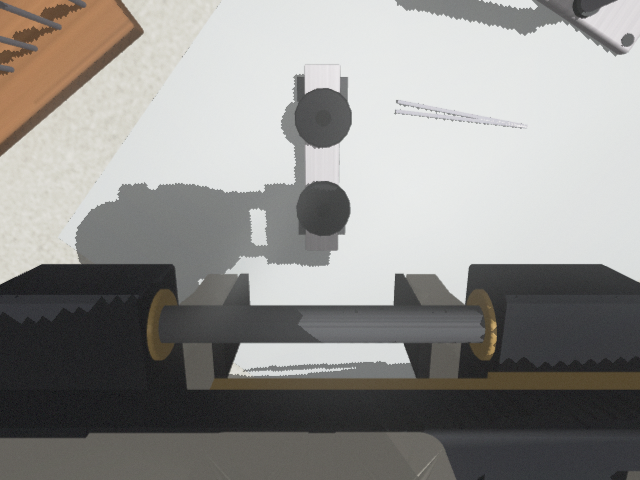

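```bash
python3 -m inch '0.5 0.1 0.07 -0.03 0 0 -0.1; 0.5 0.22 0.15 -0.037 0 0 -0.2; 0.5 0.34 0.23 -0.037 0 0 -0.3; 0.5 0.46 0.31 -0.037 0 0 -0.4; 0.5 0.59 0.393 -0.037 0 0 -0.5; 0.5 0.59 0.393 -0.037 0 0 -0.644; 0.5 0.59 0.393 -0.037 0 0 -0.644; 0.5 0.59 0.393 -0.037 0 0 -0.644; 0.5 0.59 0.393 -0.037 0 0 -0.644'
python3 - <<'E'
from h import *
go((.609,.0877,.147,-.2))
f=wrist('w23.png'); print(proj(f,(.609,.0877,.158)))
E
```

```text
t: 56.85
eef_pos: [0.6098, 0.0895, 0.2198]
ee_rot: [3.141, 0.001, -0.203]
force: [-0.1, 0.3, -0.4]
width: 0.044
t 56.85 p [0.6098 0.0895 0.2198] rpy [ 3.141e+00  8.000e-04 -2.025e-01] F [-0.1  0.3 -0.4] w 0.044
   -0.0014 0.0062 0.2427 0.0006 0.0007 -0.0024
(np.float64(323.8486044529714), np.float64(251.48122077545932))
```

View pics/w23.png

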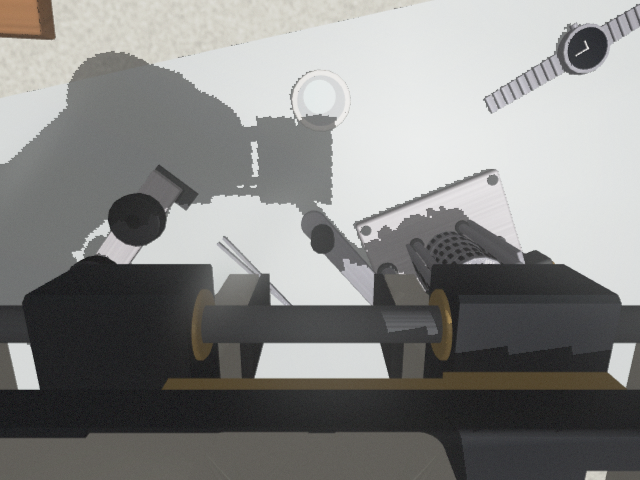

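```bash
python3 - <<'E'
from h import *
f=dict(np.load('w23.npz')); P=cloud(f); z=P[...,2]; m=(z>.152)&(z<.164); mm=np.zeros_like(m); mm[220:262,295:350]=1
q=P[m&mm]; k=cv2.minEnclosingCircle(q[:,:2].astype(np.float32)); print(len(q),k,np.median(q[:,2]))
pv=np.array([.542,-.0166])+.058*np.array([-np.sin(.194),np.cos(.194)]); print(pv)
r=np.array(k[0])-pv; print(np.hypot(*r),np.arctan2(r[0],-r[1])-.194)
go((*k[0],.147,-.2))
E
```

```text
471 ((0.6142420768737793, 0.0877159833908081), 0.00712767755612731) 0.15824123609388915
[0.53081845 0.04031197]
0.09595124798607355 1.8935296961944568
t 56.9 p [0.6098 0.0897 0.2199] rpy [ 3.1412e+00  6.0000e-04 -2.0150e-01] F [ 0.1  0.1 -0.7] w 0.0439
   0.0159 0.0035 0.2430 0.0004 0.0006 -0.0014
```

```bash
python3 -m inch '0.5 0.016 0.004 0.08 0 0 0; 0.5 0.016 0.004 0.17 0 0 0; 0.5 0.016 0.004 0.23 0 0 0; 0.5 0.016 0.004 0.243 0 0 0; 0.5 0.016 0.004 0.243 0 0 0; 0.8 0.016 0.004 0.243 0 0 0; 1 0.016 0.004 0.243 0 0 0; 1 0.016 0.004 0.243 0 0 0; 1 0.016 0.004 0.243 0 0 0; 1 0.016 0.004 0.243 0 0 0; 1 0.016 0.004 0.243 0 0 0' 8
python3 - <<'E'
from h import *
s,p,R=tool()
pv=np.array([.5308,.0403]); L=.096
for a in [1.7,1.5,1.3,1.1,.9,.7,.5,.3,.15,.03,-.02]: 
    w=-np.pi/2+.194+a
    go((pv[0]+L*np.cos(w),pv[1]+L*np.sin(w),.146,max(-1.2,-.2-1.0*(1.89-a)/1.89)))
E
```

```text
t: 58.0
eef_pos: [0.6149, 0.0872, 0.148]
ee_rot: [-3.141, -0.001, -0.2]
force: [0.7, 1.7, 1.9]
width: 0.0136
t 58.0 p [0.6149 0.0872 0.148 ] rpy [-3.1409e+00 -1.1000e-03 -1.9970e-01] F [0.7 1.7 1.9] w 0.0136
   0.0335 0.0490 0.0066 -0.0007 -0.0010 0.0963
t 58.0 p [0.6149 0.0872 0.148 ] rpy [-3.1409e+00 -1.1000e-03 -1.9970e-01] F [0.7 1.7 1.9] w 0.0136
   0.0597 0.1073 0.0066 -0.0008 -0.0010 0.1974
t 58.0 p [0.6149 0.0872 0.148 ] rpy [-3.1409e+00 -1.1000e-03 -1.9970e-01] F [0.7 1.7 1.9] w 0.0136
   0.0739 0.1696 0.0066 -0.0008 -0.0009 0.2984
t 58.0 p [0.6149 0.0872 0.148 ] rpy [-3.1409e+00 -1.1000e-03 -1.9970e-01] F [0.7 1.7 1.9] w 0.0136
   0.0753 0.2335 0.0065 -0.0009 -0.0009 0.3995
t 58.0 p [0.6149 0.0872 0.148 ] rpy [-3.1409e+00 -1.1000e-03 -1.9970e-01] F [0.7 1.7 1.9] w 0.0136
   0.0641 0.2964 0.0065 -0.0009 -0.0009 0.5005
t 58.0 p [0.6149 0.0872 0.148 ] rpy [-3.1409e+00 -1.1000e-03 -1.9970e-01] F [0.7 1.7 1.9] w 0.0136
   0.0405 0.3558 0.0064 -0.0010 -0.0008 0.6016
t 58.0 p [0.6149 0.0872 0.148 ] rpy [-3.1409e+00 -1.1000e-03 -1.9970e-01] F [0.7 1.7 1.9] w 0.0136
   0.0057 0.4093 0.0063 -0.0010 -0.0008 0.7026
t 58.0 p [0.6149 0.0872 0.148 ] rpy [-3.1409e+00 -1.1000e-03 -1.9970e-01] F [0.7 1.7 1.9] w 0.0136
   -0.0391 0.4549 0.0063 -0.0011 -0.0007 0.8037
t 58.0 p [0.6149 0.0872 0.148 ] rpy [-3.1409e+00 -1.1000e-03 -1.9970e-01] F [0.7 1.7 1.9] w 0.0136
   -0.0782 0.4827 0.0062 -0.0011 -0.0007 0.8794
t 58.0 p [0.6149 0.0872 0.148 ] rpy [-3.1409e+00 -1.1000e-03 -1.9970e-01] F [0.7 1.7 1.9] w 0.0136
   -0.1122 0.5005 0.0061 -0.0011 -0.0006 0.9401
t 58.0 p [0.6149 0.0872 0.148 ] rpy [-3.1409e+00 -1.1000e-03 -1.9970e-01] F [0.7 1.7 1.9] w 0.0136
   -0.1269 0.5067 0.0061 -0.0011 -0.0006 0.9552
```

```bash
python3 - <<'E'
from h import *
f=dict(np.load('w2.npz')); P=cloud(f); q=P[46:64,328:345].reshape(-1,3); q=q[(q[:,2]>.05)&(q[:,2]<.3)]
k=q[q[:,2]>q[:,2].max()-.004]; d=k.mean(0)-[.542,-.0166,0]; c,s=np.cos(.194),np.sin(.194); print(q[:,2].max(),d[0]*c+d[1]*s,-d[0]*s+d[1]*c)
E
```

```text
0.14008860551933117 -0.011276598682311706 -0.050854065134579934
```

```bash
python3 -m inch '1 0.033 0.049 0 0 0 0.096; 1 0.06 0.107 0 0 0 0.197; 1 0.074 0.17 0 0 0 0.298; 1 0.075 0.233 0 0 0 0.4; 1 0.064 0.296 0 0 0 0.5; 1 0.04 0.356 0 0 0 0.6; 1 0.006 0.409 0 0 0 0.7; 1 -0.039 0.455 0 0 0 0.8; 1 -0.078 0.483 0 0 0 0.88; 1 -0.112 0.5 0 0 0 0.94; 1 -0.122 0.505 0 0 0 0.955; 1 -0.122 0.505 0 0 0 0.955'
python3 - <<'E'
from h import *
s,p,R=tool(); r=p[:2]-[.5308,.0403]; print(s['force'],s['width'],np.hypot(*r),np.arctan2(r[0],-r[1])-.194)
E
```

```text
t: 59.2
eef_pos: [0.5497, -0.0545, 0.1478]
ee_rot: [-3.139, -0.001, -1.199]
force: [5.4, -3.7, -4.2]
width: 0.0131
[ 5.43597251 -3.71248197 -4.20610589] 0.013115372717124998 0.09667975224044593 0.0026144507615284973
```

```bash
python3 -m inch '0.8 0 0 0 0 0 0; 0.6 0 0 0 0 0 0; 0.5 0 0 0 0 0 0; 0.5 0 0 -0.05 0 0 0; 0.5 0 0 -0.15 0 0 0; 0.5 -0.1 0 -0.3 0 0 0; 0.5 -0.25 0 -0.4 0 0 0; 0.5 -0.3 0 -0.45 0 0 0; 0.5 -0.3 0 -0.45 0 0 0; 0.5 -0.3 0 -0.45 0 0 0'
python3 - <<'E'
from h import *
f=wrist('w24.png'); go()
P=cloud(f); z=P[...,2]; m=(z>.152)&(z<.164)&(P[...,0]>.5)&(P[...,0]<.6)&(P[...,1]<.02)&(P[...,1]>-.1)
q=P[m]; k=cv2.minEnclosingCircle(q[:,:2].astype(np.float32)); print(len(q),k)
r=np.array(k[0])-[.5308,.0403]; print(np.hypot(*r),np.arctan2(r[0],-r[1])-.194)
t=arm.grab_frame('scene'); crop(t,'s24.png',230,450,180,310,3.6)
t=arm.grab_frame('top'); save(t,'top6.png')
E
```

```text
t: 60.2
eef_pos: [0.5156, 0.0302, 0.2828]
ee_rot: [-3.141, 0.0, -1.198]
force: [0.1, -0.2, -0.1]
width: 0.0439
t 60.25 p [0.5154 0.0297 0.2819] rpy [ 3.1408e+00  3.0000e-04 -1.1991e+00] F [-0.4  0.3 -0.8] w 0.0438
348 ((0.5489946603775024, -0.05380673706531525), 0.0070081353187561035)
0.09584948423091819 -0.003015756931643604
```

View pics/w24.png

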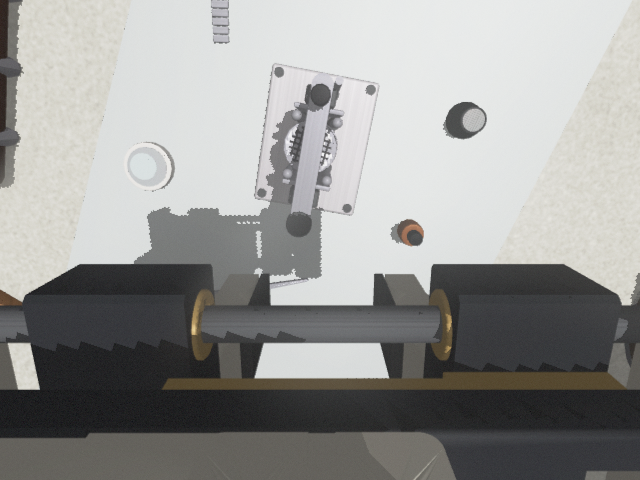

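View pics/s24.png

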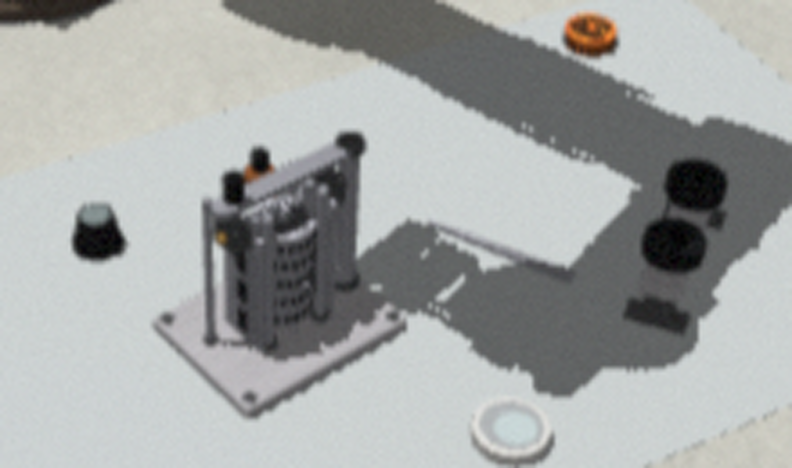

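View pics/top6.png

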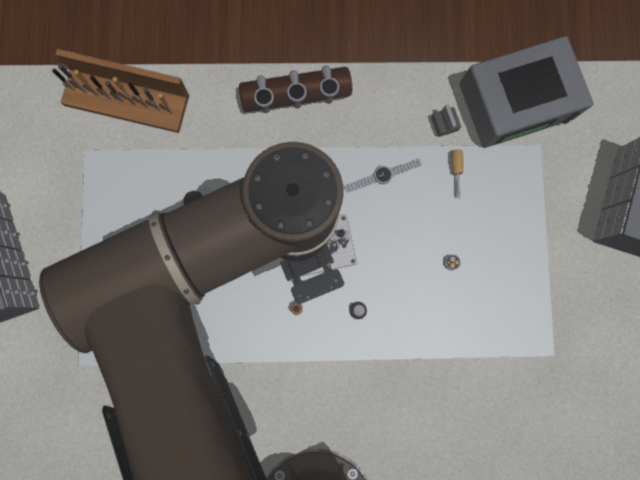

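```bash
python3 - <<'E'
from h import *
print(arm.job_done())
E
```

```text
the job is handed in; nothing more can be done
None
```

The job is finished and handed in at about 60 s of the 210 s. All five baskets are in the carrier, and both spacers are on the rail because none was needed to make up five.

I swung the keeper to about 1.9 rad, pressed the five baskets in one at a time, laid the spacers flat and swung the keeper back to its stop.

What the last checks showed:
- **Stack:** the camera showed five baskets. After each press the stack top settled at the same level, about 104.5 mm, lying flat. I could not read the follower joint directly.
- **Spacers:** both lie flat, with tops at about 56 mm. They sit about 1 mm off the rail's centre line, at ±35 mm along it.
- **Keeper:** it measures about -0.003 rad, so it is against its stop, and the fingers are clear of it.
- **Bystanders:** I saw none displaced in the camera views, and the orange look-alike was left alone. I checked this by eye rather than measuring each one.

The two cameras disagreed by about 2–3 mm on the carrier's position and on one basket. I used the wrist camera, because a basket placed at a known point read within 1 mm. Basket 3 was gripped about 4 mm higher than planned, so I adjusted its press depth and it was caught like the others.

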